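# Run the quick wing nut onto the welding clamp's stud

### The arm

A 6-joint arm with a two-finger parallel gripper is mounted at the origin on the work surface. World frame = base frame: x ahead of the robot, y to its left, z up, the work surface at z = 0. Lengths are in m, angles in degrees, forces in N, time in s.
With the tool pointing down it reaches from about 0.35 to 0.95 m from the base axis. Payload 17.4 kg.
Tool frame: the origin (TCP) lies on the centre line of the jaws, within the pads' length; the fingertips stand 25 mm ahead of it and the grasp point (between the pads) lies 6 mm ahead of it (ctrl.tip_extent is the distance from the TCP to the fingertips, in m); z points along the fingers, x is the direction in which the jaws open and shut, and the axes are right-handed (so a half turn about z gives the same grasp; the last joint's range is limited). The gripper opens to 93 mm and grips with 3 to 60 N. Pads are 15 mm wide; open, the fingers measure 128 mm over their backs; the gripper's body (75 mm by 188 mm) begins 65 mm behind the grasp point.
Start: joints at [-68.342, 6.646, 82.598, -0, 90.757, -2.166], TCP at [0.273, -0.617, 0.244] pointing down, gripper open.
Joint ranges: [-162.19, 162.19], [-47.58, 125.68], [4.15, 143.07], [-65.23, 245.23], [0.69, 171.88], [-170.13, 170.13]. Speed limits (degrees/s): [108.29, 108.29, 127.2, 180, 180, 180].

### API

Orientations are given as [roll, pitch, yaw] about the fixed x, y, z axes, in that order (R = Rz(yaw) Ry(pitch) Rx(roll)).
In Python, from rig import ctrl gives the robot as it stands. The module is installed in compiled form; this text tells all that it offers.
- The arm moves only by the tool arm_command, never from a script. Its argument "deltas" is a list of rows, each an object with "dp": the shift along the tool's x, y, z in cm, a list of three; "twist": the turn about the tool's z in degrees; "jaw": the opening, from 0 (shut) to 1 (fully open). A call has 1 to 5 rows; each row shifts and turns the pose as measured when the row begins, along the tool's axes as they then stand; what a row does not reach is not made up. A row lasts 1/12 s, in which the tool goes at most 41.7 mm and 7.16 degrees, less where a joint would pass 70% of its speed; a pose out of reach is approached as far as the arm can. A call with a gripper value outside its range is refused whole. The fingers move at their own pace and stop on an object; "grip_force" is the grip in N (left out, the last holds). Time passes only in rows, so rows that do not move let the fingers close. It gives the time, the measured TCP pose, the force and the opening at its end, in the units of the state.
- ctrl.get_state(): the state, without advancing time (a new reading comes with each control period).
- ctrl.capture(name): name is "scene" or "top" or "wrist"; returns a dict with "color" (384x512x3 uint8, red, green, blue), "depth" (384x512 float32, m along the optical axis (not along the pixel's ray), 0 where there is no reading), "fx", "fy", "cx", "cy" (pixels), "origin" and "attitude" of the camera in the world; the wrist camera has in their place "T_tool_cam" (4x4, takes a point from camera to tool coordinates, whose origin is the TCP and whose axes are the tool frame's). Camera axes: x right, y down, z forward; pixel columns grow to the right and rows downward; lengths in m; the calibration is good to about 2 mm. The wrist camera is an equidistant fisheye: a pixel r from the principal point sees the ray r / f radians off the axis. A picture is of the moment at which its call begins: read the wrist's pose just before it.
- ctrl.hand_in(): hands the job in, once; it reports no verdict.
The state is a dict: "time_s": time; "q": joint angles; "joint_velocities": joint speeds; "joint_torque": joint torques, N m; "tcp_pos": TCP position; "tool_rot": TCP orientation; "ft_force": force on the tool from outside, world axes, zero at the start; "moment": the same for the moment, N m; "opening": opening from 0.0 (shut) to 1.0 (fully open).
Only numpy, scipy, OpenCV 4.12 (cv2) and the standard library are available. Lean on these libraries where they do the work, as an engineer would, in place of code of your own. Each camera call takes 0.05 s, during which the arm holds its last target.

### The job

Clamp the tee coupon: set the loose wing nut upright over the stud of the welding fixture and, unless it drops straight in, turn it backward (anticlockwise from above) until you feel it drop into the thread start; then turn it forward (clockwise) until the strap holds the coupon firmly, and let go. Never force the nut against the stud or strap, do not overtighten, and leave the coupon and the other things on the table where they are.

Things in the scene. Friction and masses are not known exactly. Their poses are not given: they have to be found in the camera images.
- nut: Loose aluminium wing nut, about 0.2 kg: hollow barrel 50 mm across, 40 mm high, open below; on its closed top a flat wing 10 mm thick, 68 long, 40 to 70 mm above the lower rim. Origin: centre of the rim; z up, x along the wing (pinch it across y). Bore 37 mm (41 in the lowest 4). Two inward 6 mm round pins, at +x and -x, 10 mm above the rim, are its thread.
- stud_top (a point): Top centre of the fixture's upright steel stud, 83 mm above the table. Its threaded head is 34 mm across: two flat lands 78 mm above the table, parted by two open slots, each 60 degrees wide, opposite each other, at an angle that is not measured. The stud does not turn. The nut set on the lands has its rim at 71 mm (76 on the stop teeth).
- thread (a point): Stud axis at the thread start, 72 mm above the table. Nut turned backward on the lands: within about 115 degrees its pins drop into the slots (rim to about 57 mm, on the strap); up to 35 degrees farther back they are blocked. Turned forward on the lands they butt on 5 mm stop teeth. From the drop, forward runs under the right-hand thread, 30 mm per turn: toe touches after 70 to 110 degrees.
- fixture: Clamping fixture fixed to the table: steel base 210 x 120 x 15 mm. Origin under the stud's axis at table height; z up, x along the strap towards the coupon.
- strap: Dark steel strap, 138 x 64 x 12 mm, round the stud, moving only up and down, lifted by a spring (4 N + 0.5 N/mm). Origin: stud axis at its top face, where the nut's rim bears: 57 mm above the table at the start, 54 when its sprung toe touches the coupon; then 15 N more per mm (7 N per 0.1 rad of nut). Turning takes 0.1 Nm before, 0.2 to 0.3 when firm (15 N); 45 N is overtight.
- coupon: Loose steel tee piece under the strap's toe: base 58 x 90 x 8 mm with an upright 32 mm high web, on the fixture's base. Origin: centre of the underside.
- collar: Plain loose steel collar, a ring 50 mm across and 30 mm high without wings; not the nut, leave it. Origin: centre of the underside.
- magnet: Loose L-shaped dark welding magnet, legs 75 and 97 mm, 16 mm high; leave it. Origin in the middle of the 75 mm leg, underside.
There are look-alikes about, which are no part of the job. Leave any purple or red look-alike of the coupon alone. Leave any yellow look-alike of the nut alone.

How it is judged (in metres and radians):
At the end, for the whole second after the job is handed in: The nut sits upright (within 7 degrees) on the stud, centred within 4 mm, its rim less than 54.5 mm above the table, at rest, and the strap presses on the coupon with more than 5 N by itself (contact force between strap and coupon above 5 N and horizontal distance between nut and stud_top below 0.004 m and z of nut in the frame of fixture below 0.0545 m and angle between nut's own z axis and vertical below 0.12 rad and linear speed of nut below 0.01 m/s); the robot touches nothing.
It fails at once if the nut is pressed or turned hard against the stud or strap (over 120 N) (contact force between nut and fixture above 120 N).
It fails at once if the strap squeezes the coupon with more than 50 N (contact force between strap and coupon above 50 N).
It fails at once if the coupon is shifted by more than 10 mm (distance of coupon from where it was at the start of the episode above 0.01 m).
It fails at once if the plain collar or the magnet is moved by more than 30 mm (distance of any of collar, magnet from where it was at the start of the episode above 0.03 m).
It also fails if it takes over 72 s, if anything falls off the work surface, if the arm or the gripper's body presses on something with over 40 N, if the wrist force passes 120 N, or if a joint passes its speed limit or range.

## Working session

There is one attempt and no reset: what is moved stays moved. The work goes in short steps, Python scripts to look and compute and a tool call to move; the robot and the scene stay as the last step left them, time stands still between calls to the robot, and variables do not carry over. Pictures are saved under pics/ and viewed, and the job is handed in when it is done.

Besides the shell and the picture viewer there is one more tool, called by a JSON object that holds its "api" and its "payload". arm_command: Moves the arm, as the interface text tells. Its arguments: {"type":"object","properties":{"deltas":{"type":"array","items":{"type":"object","properties":{"dp":{"type":"array","items":{"type":"number"}},"twist":{"type":"number"},"jaw":{"type":"number"}}}},"grip_force":{"type":"number"}},"required":["deltas"]}

```bash
mkdir -p pics
python3 - <<'E'
from rig import ctrl
import cv2,numpy as np
print(ctrl.get_state(), ctrl.tip_extent)
for n in("scene","top","wrist"):
    c=ctrl.capture(n); np.save(f"{n}0.npy",c,allow_pickle=True)
    cv2.imwrite(f"pics/{n}0.png",c["color"][:,:,::-1])
    print(n,{k:v for k,v in c.items() if k not in("color","depth")})
E
```

```text
{'time_s': 0.0, 'q': array([-6.83427969e+01,  6.67458154e+00,  8.26351106e+01,  1.31805159e-04,
        9.07560632e+01, -2.16522116e+00]), 'joint_velocities': array([ 0.02698398, -0.01365378,  0.02594112, -0.05146121,  0.0245049 ,
        0.00080723]), 'joint_torque': array([-2.57532076e-03, -7.21272182e+01, -6.22603154e+01,  7.77793606e-02,
        2.39579257e-02, -4.05158266e-05]), 'tcp_pos': array([ 0.27257055, -0.61733401,  0.24290667]), 'tool_rot': array([-1.79997384e+02,  6.57033561e-02, -6.61775726e+01]), 'ft_force': array([-0.17568348,  0.78177727,  0.04982994]), 'moment': array([-0.00012134, -0.01844787, -0.00951596]), 'opening': 0.9982077707446543} 0.025
scene {'fx': 422.6771335373229, 'fy': 422.6771335373229, 'cx': 257.2900907858096, 'cy': 190.3723075194432, 'origin': array([ 0.9378147 , -0.62602889,  0.89852464]), 'attitude': array([-1.40054323e+02,  1.02461597e-01,  2.94621048e+01])}
top {'fx': 355.21865406388554, 'fy': 355.21865406388554, 'cx': 255.34322097747028, 'cy': 189.7546924141955, 'origin': array([ 0.50251474, -0.01816484,  0.9058402 ]), 'attitude': array([-175.75063566,    1.31723516,  -89.96621449])}
wrist {'fx': 297.3186396354542, 'fy': 297.3186396354542, 'cx': 259.19421914565163, 'cy': 191.6130613071663, 'T_tool_cam': array([[ 9.99999972e-01, -1.28324703e-04,  1.97874874e-04,
         1.57631846e-04],
       [ 6.76701647e-05,  9.59855367e-01,  2.80495402e-01,
        -7.78122789e-02],
       [-2.25925749e-04, -2.80495381e-01,  9.59855348e-01,
        -1.41859843e-01],
       [ 0.00000000e+00,  0.00000000e+00,  0.00000000e+00,
         1.00000000e+00]])}
```

View pics/scene0.png

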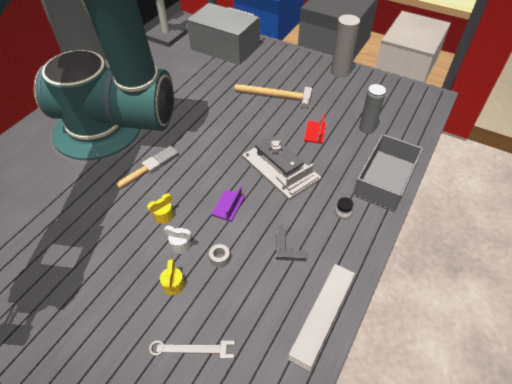

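View pics/top0.png

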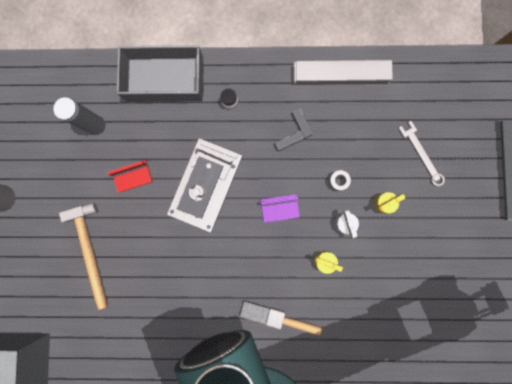

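Candidates for the nut, as top-view pixels: silver winged piece (348,223), yellow winged look-alikes (388,203) and (327,263), plain collar (340,181). I choose the silver winged one and check it in a close crop.

Run:
```python
import cv2,numpy as np
def crop(n,x0,y0,x1,y1,s):
    i=cv2.imread(f"pics/{n}0.png")[y0:y1,x0:x1]
    return cv2.resize(i,(400,300),interpolation=cv2.INTER_CUBIC)
a=np.hstack([crop("top",308,168,388,228+0,5),crop("scene",130,190,250,280,4)])
b=np.hstack([crop("top",145,130,265,220,5),crop("scene",230,120,334,198,4)])
cv2.imwrite("pics/crops0.png",np.vstack([a,b]))
```

```text
(no output)
```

View pics/crops0.png

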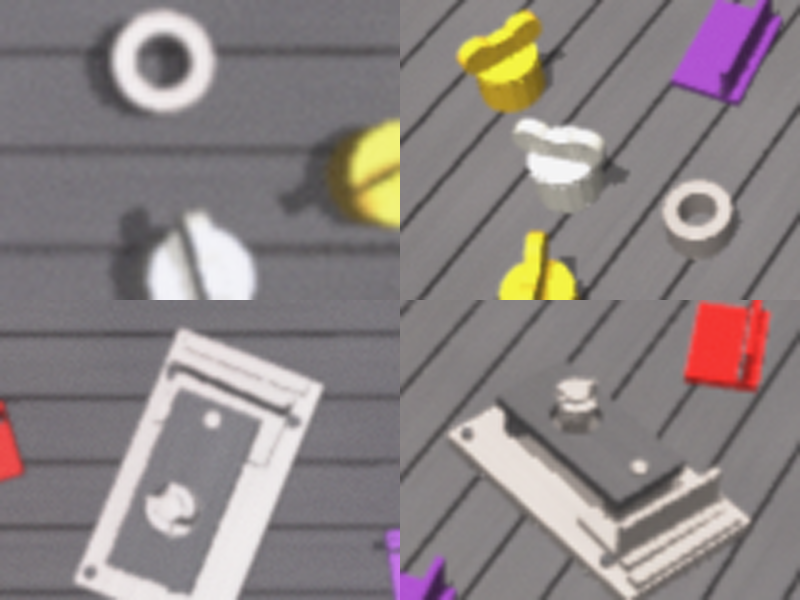

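The crop confirms it: a silver barrel with wing, upright, at top (348,223); the collar is the plain ring at (340,181). The stud sits at top (197,193) on the strap, with slots visible. Measuring now.

```bash
cat > h.py <<'E'
import numpy as np,cv2
from scipy.spatial.transform import Rotation as R
def Rm(a): return R.from_euler('xyz',a,degrees=True).as_matrix()
def pts(c,Tw=None):
    d=c["depth"]; v,u=np.mgrid[:d.shape[0],:d.shape[1]]
    if Tw is None:
        x=(u-c["cx"])/c["fx"];y=(v-c["cy"])/c["fy"]
        P=np.dstack([x*d,y*d,d]); A=Rm(c["attitude"]);o=np.array(c["origin"])
    else:
        a=(u-c["cx"])/c["fx"];b=(v-c["cy"])/c["fy"];r=np.hypot(a,b)+1e-9
        k=np.tan(r)/r; P=np.dstack([a*k*d,b*k*d,d]); T=Tw@c["T_tool_cam"];A=T[:3,:3];o=T[:3,3]
    W=P@A.T+o; W[d<=0]=np.nan; return W
def Tw(s):
    T=np.eye(4);T[:3,:3]=Rm(s["tool_rot"]);T[:3,3]=s["tcp_pos"];return T
E
python3 - <<'E'
from h import *
for n,nb,sb in(("top",(320,195,375,250),(150,130,250,240)),("scene",(160,220,200,260),(240,130,325,200))):
    c=np.load(n+"0.npy",allow_pickle=True).item(); W=pts(c)
    z=W[...,2]; print(n,"table med",np.nanmedian(z))
    hsv=cv2.cvtColor(c["color"],cv2.COLOR_RGB2HSV)
    x0,y0,x1,y1=nb; P=W[y0:y1,x0:x1].reshape(-1,3); S=hsv[y0:y1,x0:x1].reshape(-1,3)
    m=(S[:,1]<60)&(P[:,2]>0.048)&(P[:,2]<0.08); Q=P[m]; print("wing n",m.sum(),Q.mean(0))
    ce=np.median(Q[:,:2],0);u,s,vt=np.linalg.svd(Q[:,:2]-Q[:,:2].mean(0));pr=(Q[:,:2]-Q[:,:2].mean(0))@vt.T
    print("axis deg",np.degrees(np.arctan2(vt[0,1],vt[0,0])),np.ptp(pr,0),"mid",Q[:,:2].mean(0)+((pr.max(0)+pr.min(0))/2)@vt)
    m=(S[:,1]<60)&(P[:,2]>0.034)&(P[:,2]<0.046);Q=P[m];print("barrel top n",m.sum(),Q.mean(0),cv2.minEnclosingCircle((Q[:,:2]*1000).astype(np.float32)))
    x0,y0,x1,y1=sb; P=W[y0:y1,x0:x1].reshape(-1,3)
    m=(P[:,2]>0.068)&(P[:,2]<0.1);Q=P[m];print("stud n",m.sum(),Q.mean(0),np.percentile(Q[:,2],[5,50,95]),cv2.minEnclosingCircle((Q[:,:2]*1000).astype(np.float32)))
    m=(P[:,2]>0.053)&(P[:,2]<0.062);Q=P[m];print("strap",m.sum(),Q.mean(0),cv2.minAreaRect((Q[:,:2]*1000).astype(np.float32)))
E
```

```text
top table med 0.0013668409221114786
wing n 178 [ 0.48624456 -0.22016387  0.06534293]
axis deg -163.78656408176127 [0.06718516 0.01092344] mid [ 0.48601871 -0.22130916]
barrel top n 224 [ 0.4852388  -0.21841725  0.04100888] ((486.3320617675781, -221.4346160888672), 25.269128799438477)
stud n 142 [0.55925391 0.13943158 0.08113362] [0.07668656 0.08118539 0.08602588] ((558.9381103515625, 140.42864990234375), 17.122095108032227)
strap 1415 [0.58019637 0.13191662 0.0579969 ] ((584.4482421875, 134.0927734375), (88.82027435302734, 159.81466674804688), 65.85408020019531)
scene table med 7.297582251286627e-05
wing n 214 [ 0.48972612 -0.22282517  0.06179387]
axis deg 16.509170788171094 [0.06693862 0.01409846] mid [ 0.4880777  -0.22079805]
barrel top n 162 [ 0.49121433 -0.23096583  0.04022518] ((487.5266418457031, -220.90835571289062), 25.73589515686035)
stud n 100 [0.5637752  0.13695046 0.07871872] [0.07004234 0.07883507 0.08515161] ((560.0110473632812, 138.19981384277344), 19.183101654052734)
strap 773 [0.58771505 0.12780183 0.05721131] ((585.8795776367188, 135.48883056640625), (89.03884887695312, 162.794921875), 65.30701446533203)
```

{"api": "arm_command", "payload": {"deltas": [{"dp": [-2.5, -3.2, 0], "jaw": 1}, {"dp": [-2.5, -3.2, 0], "jaw": 1}, {"dp": [-2.5, -3.2, 0], "jaw": 1}, {"dp": [-2.5, -3.2, 0], "jaw": 1}, {"dp": [-2.5, -3.2, 0], "jaw": 1}], "grip_force": 30}}

```text
$.deltas[0]: bad value
```

{"api": "arm_command", "payload": {"deltas": [{"dp": [-2.5, -3.2, 0], "jaw": 1}, {"dp": [-2.5, -3.2, 0], "jaw": 1}, {"dp": [-2.5, -3.2, 0], "jaw": 1}, {"dp": [-2.5, -3.2, 0], "jaw": 1}, {"dp": [0, 0, 0], "jaw": 1}]}}

```text
$.deltas[0]: bad value
```

```bash
cat >> h.py <<'E'
def go(s,target,yaw):
    T=Tw(s); d=T[:3,:3].T@(np.array(target)-s["tcp_pos"])*100
    y=s["tool_rot"][2]; tw=(y-yaw+180)%360-180
    print("tcp",s["tcp_pos"].round(4),"rot",s["tool_rot"].round(2),"F",s["ft_force"].round(1),"M",s["moment"].round(2),"t",round(s["time_s"],2),"op",round(s["opening"],3))
    print("dp cm",d.round(2),"twist",round(tw,2), "q6",s["q"][5].round(1))
E
cat > w.py <<'E'
import sys
from rig import ctrl
from h import *
s=ctrl.get_state();c=ctrl.capture("wrist");np.save("w.npy",{"s":s,"c":c},allow_pickle=True)
cv2.imwrite("pics/"+sys.argv[1]+".png",c["color"][:,:,::-1])
go(s,[.4868,-.221,.17],-73.6)
E
python3 w.py w1; python3 -c "
from h import *
d=np.load('w.npy',allow_pickle=True).item();W=pts(d['c'],Tw(d['s']))
hsv=cv2.cvtColor(d['c']['color'],cv2.COLOR_RGB2HSV)
m=(hsv[...,1]<60)&(np.hypot(W[...,0]-.487,W[...,1]+.221)<.06)
for a,b in((.048,.08),(.034,.045)):
    Q=W[m&(W[...,2]>a)&(W[...,2]<b)];print(len(Q),Q.mean(0),cv2.minAreaRect((Q[:,:2]*1000).astype(np.float32)),cv2.minEnclosingCircle((Q[:,:2]*1000).astype(np.float32)))
"
```

```text
tcp [ 0.2726 -0.6174  0.2431] rot [-1.800e+02  5.000e-02 -6.617e+01] F [ 0.  -0.9 -0.9] M [ 0.01 -0.03  0.05] t 0.15 op 0.998
dp cm [-27.6  -35.61   7.33] twist 7.43 q6 -2.2
0 [nan nan nan] ((0.0, 0.0), (0.0, 0.0), 0.0) ((0.0, 0.0), 0.0)
0 [nan nan nan] ((0.0, 0.0), (0.0, 0.0), 0.0) ((0.0, 0.0), 0.0)<string>:7: RuntimeWarning: Mean of empty slice.
  ret = um.true_divide(
```

Every row needs a twist.

{"api": "arm_command", "payload": {"deltas": [{"dp": [-2.5, -3.2, 0], "twist": 0, "jaw": 1}, {"dp": [-2.5, -3.2, 0], "twist": 0, "jaw": 1}, {"dp": [-2.5, -3.2, 0], "twist": 0, "jaw": 1}, {"dp": [-2.5, -3.2, 0], "twist": 0, "jaw": 1}, {"dp": [-2.5, -3.2, 0], "twist": 0, "jaw": 1}], "grip_force": 30}}

```text
time_s: 0.62
tcp_pos: [0.3673, -0.4375, 0.2398]
tool_rot: [179.9, 0.3, -66.7]
ft_force: [1.5, 0.1, 0.0]
opening: 1.0
```

{"api": "arm_command", "payload": {"deltas": [{"dp": [-2.5, -3.2, 0], "twist": 0, "jaw": 1}, {"dp": [-2.5, -3.2, 0], "twist": 0, "jaw": 1}, {"dp": [-2.5, -3.2, 0], "twist": 0, "jaw": 1}, {"dp": [-2.5, -3.2, 0], "twist": 0, "jaw": 1}, {"dp": [0, 0, 0], "twist": 0, "jaw": 1}]}}

```text
time_s: 1.03
tcp_pos: [0.4477, -0.2851, 0.2401]
tool_rot: [-180.0, 0.3, -66.5]
ft_force: [-0.3, 0.7, -0.2]
opening: 0.999
```

```bash
python3 w.py w1; python3 -c "
from h import *
d=np.load('w.npy',allow_pickle=True).item();W=pts(d['c'],Tw(d['s']))
hsv=cv2.cvtColor(d['c']['color'],cv2.COLOR_RGB2HSV)
m=(hsv[...,1]<60)&(np.hypot(W[...,0]-.487,W[...,1]+.221)<.06)
for a,b in((.048,.08),(.034,.045)):
    Q=W[m&(W[...,2]>a)&(W[...,2]<b)];print(len(Q),Q.mean(0),cv2.minAreaRect((Q[:,:2]*1000).astype(np.float32)),cv2.minEnclosingCircle((Q[:,:2]*1000).astype(np.float32)))
"
```

```text
tcp [ 0.4477 -0.2851  0.2401] rot [-179.98    0.27  -66.52] F [-0.3  0.7 -0.2] M [-0.01  0.02  0.  ] t 1.03 op 0.999
dp cm [-4.29 -6.14  7.03] twist 7.08 q6 31.2
693 [ 0.48680047 -0.22225216  0.06600355] ((485.6908874511719, -221.7615966796875), (68.3717269897461, 10.91937255859375), 16.268550872802734) ((485.44659423828125, -221.16897583007812), 34.37240219116211)
970 [ 0.48599199 -0.223696    0.0406778 ] ((486.6451721191406, -221.9786376953125), (48.50067901611328, 49.20652770996094), 8.773193359375) ((485.5784606933594, -221.80795288085938), 25.46209716796875)
```

View pics/w1.png

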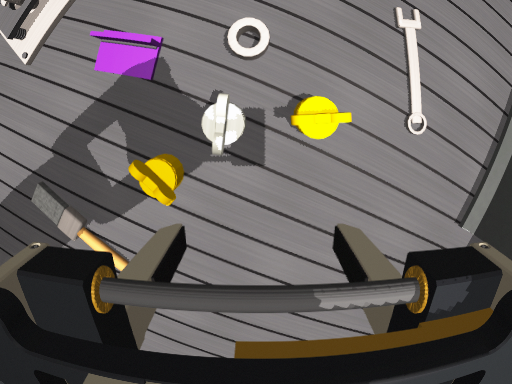

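The silver nut is at wrist pixel (222,122); the position agrees with the other views: (0.486,-0.222), wing at 16.3°.

{"api": "arm_command", "payload": {"deltas": [{"dp": [-2.2, -3.1, 1.5], "twist": 0, "jaw": 1}, {"dp": [-2.1, -3.0, 1.5], "twist": 0, "jaw": 1}, {"dp": [0, 0, 2], "twist": 7, "jaw": 1}, {"dp": [0, 0, 2], "twist": 0, "jaw": 1}, {"dp": [0, 0, 0], "twist": 0, "jaw": 1}]}}

```text
time_s: 1.5
tcp_pos: [0.4853, -0.2252, 0.1695]
tool_rot: [-180.0, 0.0, -73.9]
ft_force: [-0.5, 0.0, -0.9]
opening: 0.999
```

```bash
sed -i 's/\[.4868,-.221,.17\],-73.6/[.486,-.2217,.068],-73.7/' w.py; python3 w.py w2
```

```text
tcp [ 0.4853 -0.2252  0.1695] rot [-1.800e+02  3.000e-02 -7.392e+01] F [-0.5  0.  -0.9] M [-0.02  0.09 -0.01] t 1.5 op 0.999
dp cm [-0.31 -0.16 10.15] twist -0.22 q6 46.3
```

View pics/w2.png

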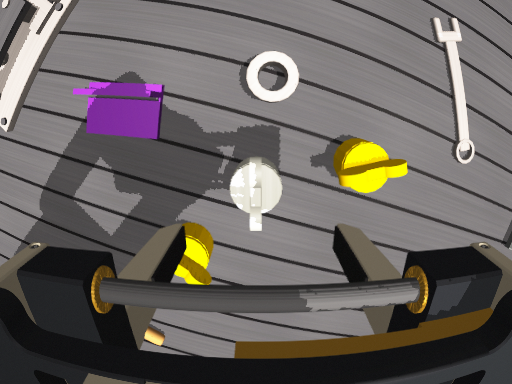

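```bash
python3 -c "
from h import *
d=np.load('top0.npy',allow_pickle=True).item();W=pts(d)
hsv=cv2.cvtColor(d['color'],cv2.COLOR_RGB2HSV)
m=(hsv[...,1]>120)&(hsv[...,0]>22)&(hsv[...,0]<35)
y=np.radians(-73.7)
for b in((310,245,350,280),(370,185,412,220)):
    mm=np.zeros_like(m);mm[b[1]:b[3],b[0]:b[2]]=1
    Q=W[m&mm];D=Q[:,:2]-[.486,-.2217]
    X=D@[np.cos(y),np.sin(y)];Y=D@[np.sin(y),-np.cos(y)];print(Q.mean(0),X.min(),X.max(),Y.min(),Y.max())
"
```

```text
[nan nan nan] nan nan nan nan
[nan nan nan] nan nan nan nan
```

```bash
python3 -c "
from h import *
d=np.load('top0.npy',allow_pickle=True).item();W=pts(d)
hsv=cv2.cvtColor(d['color'],cv2.COLOR_RGB2HSV);print(hsv[264,327],hsv[203,388])
m=(hsv[...,1]>120)&(hsv[...,0]>22)&(hsv[...,0]<35)
y=np.radians(-73.7)
for b in((310,245,350,280),(370,185,412,220)):
    mm=np.zeros_like(m);mm[b[1]:b[3],b[0]:b[2]]=1
    Q=W[m&mm];Q=Q[np.isfinite(Q[:,2])&(Q[:,2]>.03)];D=Q[:,:2]-[.486,-.2217]
    X=D@[np.cos(y),np.sin(y)];Y=D@[np.sin(y),-np.cos(y)];print(Q.mean(0),X.min(),X.max(),Y.min(),Y.max())
"
```

```text
[ 30 128 240] [ 29 142 233]
[ 0.39305192 -0.16886159  0.05005223] -0.10103072290672388 -0.04962317239749511 0.05030771958048735 0.09859485353723352
[ 0.53698706 -0.31679196  0.05063225] 0.07719961185435727 0.13815126624292515 -0.04501113255573846 0.002669835682654906
```

{"api": "arm_command", "payload": {"deltas": [{"dp": [-0.3, -0.3, 0], "twist": 0, "jaw": 0.6}, {"dp": [0, 0, 3], "twist": 0, "jaw": 0.6}, {"dp": [0, 0, 3], "twist": 0, "jaw": 0.6}, {"dp": [0, 0, 3], "twist": 0, "jaw": 0.6}, {"dp": [0, 0, 0], "twist": 0, "jaw": 0.6}]}}

```text
time_s: 1.97
tcp_pos: [0.4901, -0.2268, 0.0875]
tool_rot: [-179.5, -0.5, -74.1]
ft_force: [-0.4, 1.5, -1.3]
opening: 0.689
```

```bash
python3 w.py w3
```

```text
tcp [ 0.4901 -0.2268  0.0875] rot [-179.52   -0.47  -74.06] F [-0.4  1.5 -1.3] M [ 0.03  0.06 -0.02] t 1.97 op 0.689
dp cm [-0.62  0.27  1.94] twist -0.36 q6 46.5
```

View pics/w3.png

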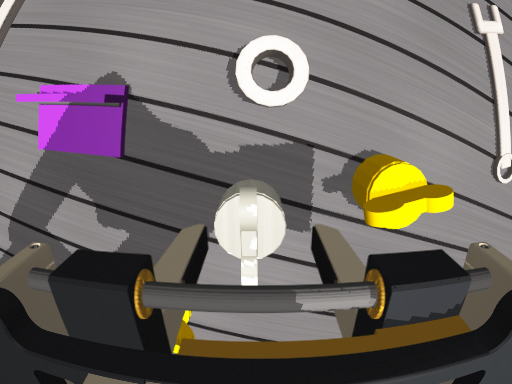

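The wing is centred at pixel column 250 against tool centre 259, matching the −6 mm computed offset. Correcting that, then the final descent.

{"api": "arm_command", "payload": {"deltas": [{"dp": [-0.6, 0.3, 0], "twist": 0, "jaw": 0.5}, {"dp": [0, 0, 0], "twist": 0, "jaw": 0.5}, {"dp": [0, 0, 1.0], "twist": 0, "jaw": 0.5}, {"dp": [0, 0, 0.5], "twist": 0, "jaw": 0.5}, {"dp": [0, 0, 0], "twist": 0, "jaw": 0.5}]}}

```text
time_s: 2.43
tcp_pos: [0.4893, -0.2245, 0.0843]
tool_rot: [-178.9, -1.0, -74.1]
ft_force: [0.2, 0.0, -0.4]
opening: 0.502
```

```bash
python3 w.py w4
```

```text
tcp [ 0.4893 -0.2245  0.0843] rot [-178.95   -1.01  -74.11] F [ 0.2  0.  -0.4] M [ 0.09 -0.01 -0.03] t 2.43 op 0.502
dp cm [-0.39  0.27  1.62] twist -0.41 q6 46.7
```

{"api": "arm_command", "payload": {"deltas": [{"dp": [0, 0, 0], "twist": 0, "jaw": 0.5}]}}

```text
time_s: 2.57
tcp_pos: [0.4894, -0.2246, 0.0848]
tool_rot: [-178.9, -1.0, -74.1]
ft_force: [0.1, -0.1, -0.3]
opening: 0.498
```

{"api": "arm_command", "payload": {"deltas": [{"dp": [-0.6, 0.4, 0], "twist": 0, "jaw": 0.5}]}}

```text
time_s: 2.65
tcp_pos: [0.4844, -0.2202, 0.0849]
tool_rot: [-178.9, -1.0, -74.1]
ft_force: [0.3, -0.8, -0.6]
opening: 0.5
```

{"api": "arm_command", "payload": {"deltas": [{"dp": [0, 0, 1.5], "twist": 0, "jaw": 0.5}]}}

```text
time_s: 2.73
tcp_pos: [0.4851, -0.2203, 0.0722]
tool_rot: [-178.8, -1.2, -74.1]
ft_force: [1.3, 0.6, 0.7]
opening: 0.498
```

```bash
python3 w.py w5
```

```text
tcp [ 0.4851 -0.2203  0.0722] rot [-178.79   -1.16  -74.11] F [1.3 0.6 0.7] M [ 0.    0.04 -0.05] t 2.73 op 0.498
dp cm [ 0.15 -0.04  0.43] twist -0.41 q6 46.9
```

{"api": "arm_command", "payload": {"deltas": [{"dp": [0.1, 0, 0.5], "twist": 0, "jaw": 0.5}]}}

```text
time_s: 2.87
tcp_pos: [0.4844, -0.2209, 0.0638]
tool_rot: [-178.9, -1.1, -74.1]
ft_force: [-6.9, -6.2, 66.0]
opening: 0.5
```

```bash
python3 w.py w6
```

```text
tcp [ 0.4844 -0.2209  0.0638] rot [-178.93   -1.06  -74.1 ] F [-6.9 -6.2 66. ] M [-2.89  0.45 -0.13] t 2.87 op 0.5
dp cm [ 0.13 -0.13 -0.42] twist -0.4 q6 46.9
```

View pics/w6.png

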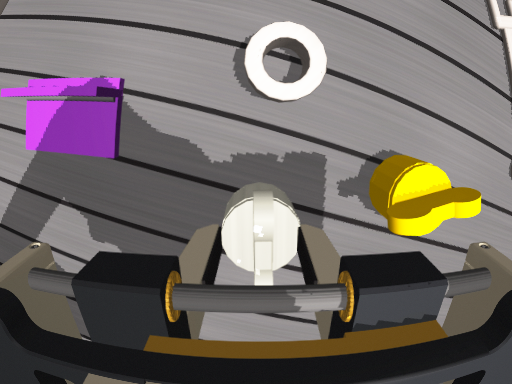

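The wing at column 262 is centred between the fingers, but the tips pressed on the barrel top (66 N). Backing up.

{"api": "arm_command", "payload": {"deltas": [{"dp": [0, 0, -0.5], "twist": 0, "jaw": 0.5}]}}

```text
time_s: 3.0
tcp_pos: [0.4847, -0.2217, 0.069]
tool_rot: [-178.9, -1.2, -74.1]
ft_force: [0.8, -0.0, -0.5]
opening: 0.499
```

```bash
python3 w.py w7
```

```text
tcp [ 0.4847 -0.2217  0.069 ] rot [-178.9    -1.19  -74.1 ] F [ 0.8 -0.  -0.5] M [ 0.01 -0.01  0.01] t 3.0 op 0.499
dp cm [ 0.03 -0.12  0.1 ] twist -0.4 q6 46.9
```

{"api": "arm_command", "payload": {"deltas": [{"dp": [0, -0.1, 0], "twist": 0, "jaw": 0}, {"dp": [0, 0, 0], "twist": 0, "jaw": 0}, {"dp": [0, 0, 0], "twist": 0, "jaw": 0}, {"dp": [0, 0, 0], "twist": 0, "jaw": 0}, {"dp": [0, 0, 0], "twist": 0, "jaw": 0}], "grip_force": 30}}

```text
time_s: 3.47
tcp_pos: [0.486, -0.2212, 0.0708]
tool_rot: [-178.8, -1.2, -74.1]
ft_force: [-1.0, -0.4, 0.1]
opening: 0.191
```

{"api": "arm_command", "payload": {"deltas": [{"dp": [0, 0, -3], "twist": 0, "jaw": 0}, {"dp": [0, 0, -3], "twist": 0, "jaw": 0}, {"dp": [0, 0, -3], "twist": 0, "jaw": 0}, {"dp": [0, 0, -3], "twist": 0, "jaw": 0}]}}

```text
time_s: 3.8
tcp_pos: [0.4799, -0.2179, 0.1864]
tool_rot: [-179.4, -0.7, -74.1]
ft_force: [1.2, -0.9, -0.5]
opening: 0.005
```

```bash
python3 w.py w8
```

```text
tcp [ 0.4799 -0.2179  0.1864] rot [-179.42   -0.66  -74.08] F [ 1.2 -0.9 -0.5] M [ 0.08 -0.01 -0.02] t 3.8 op 0.005
dp cm [ 0.4  -0.36 11.85] twist -0.38 q6 46.9
```

View pics/w8.png

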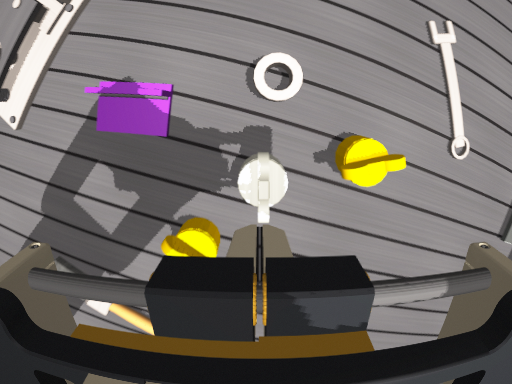

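I lifted before the fingers had shut (opening was still 0.19); the nut still stands undisturbed at (263,182). Going back down.

{"api": "arm_command", "payload": {"deltas": [{"dp": [0, 0, 0], "twist": 0, "jaw": 0.5}, {"dp": [0, 0, 0], "twist": 0, "jaw": 0.5}, {"dp": [0.2, -0.2, 3], "twist": 0, "jaw": 0.5}, {"dp": [0, 0, 3], "twist": 0, "jaw": 0.5}, {"dp": [0, 0, 3], "twist": 0, "jaw": 0.5}]}}

```text
time_s: 4.27
tcp_pos: [0.4888, -0.2226, 0.1076]
tool_rot: [-178.6, -1.5, -74.1]
ft_force: [-0.2, -1.2, -0.0]
opening: 0.317
```

```bash
python3 w.py w9; python3 -c "
from h import *
d=np.load('w.npy',allow_pickle=True).item();W=pts(d['c'],Tw(d['s']))
hsv=cv2.cvtColor(d['c']['color'],cv2.COLOR_RGB2HSV)
m=(hsv[...,1]<60)&(np.hypot(W[...,0]-.487,W[...,1]+.221)<.06)
for a,b in((.034,.045),):
    Q=W[m&(W[...,2]>a)&(W[...,2]<b)];print(len(Q),cv2.minEnclosingCircle((Q[:,:2]*1000).astype(np.float32)))
"
```

```text
tcp [ 0.4888 -0.2226  0.1076] rot [-178.56   -1.45  -74.09] F [-0.2 -1.2 -0. ] M [-0.01  0.   -0.05] t 4.27 op 0.317
dp cm [-0.26  0.35  3.94] twist -0.39 q6 46.9
2181 ((485.9900207519531, -221.7606964111328), 25.25975227355957)
```

View pics/w9.png

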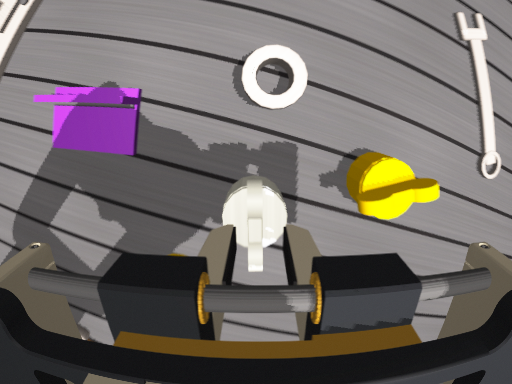

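{"api": "arm_command", "payload": {"deltas": [{"dp": [-0.25, 0.35, 0], "twist": 0, "jaw": 0.5}, {"dp": [0, 0, 1.8], "twist": 0, "jaw": 0.5}]}}

```text
time_s: 4.48
tcp_pos: [0.4819, -0.2197, 0.0813]
tool_rot: [-179.0, -1.0, -74.1]
ft_force: [0.2, -0.9, 0.7]
opening: 0.479
```

```bash
python3 w.py w10
```

```text
tcp [ 0.4819 -0.2197  0.0813] rot [-179.05   -1.    -74.08] F [ 0.2 -0.9  0.7] M [-0.03 -0.   -0.  ] t 4.48 op 0.479
dp cm [ 0.28 -0.32  1.34] twist -0.38 q6 46.9
```

{"api": "arm_command", "payload": {"deltas": [{"dp": [0.3, -0.3, 1.2], "twist": 0, "jaw": 0.5}]}}

```text
time_s: 4.62
tcp_pos: [0.4846, -0.2213, 0.0662]
tool_rot: [-179.2, -0.9, -74.1]
ft_force: [0.8, -0.3, 1.6]
opening: 0.494
```

```bash
python3 w.py w11
```

```text
tcp [ 0.4846 -0.2213  0.0662] rot [-179.18   -0.87  -74.08] F [ 0.8 -0.3  1.6] M [0.06 0.   0.  ] t 4.62 op 0.494
dp cm [ 0.08 -0.13 -0.18] twist -0.38 q6 46.8
```

Raise 2 mm and close until it stops.

{"api": "arm_command", "payload": {"deltas": [{"dp": [0.0, -0.1, -0.2], "twist": 0, "jaw": 0}, {"dp": [0, 0, 0], "twist": 0, "jaw": 0}, {"dp": [0, 0, 0], "twist": 0, "jaw": 0}, {"dp": [0, 0, 0], "twist": 0, "jaw": 0}, {"dp": [0, 0, 0], "twist": 0, "jaw": 0}]}}

```text
time_s: 5.08
tcp_pos: [0.4874, -0.222, 0.0689]
tool_rot: [-179.1, -0.9, -74.1]
ft_force: [-0.2, -0.3, 0.6]
opening: 0.186
```

{"api": "arm_command", "payload": {"deltas": [{"dp": [0, 0, 0], "twist": 0, "jaw": 0}, {"dp": [0, 0, 0], "twist": 0, "jaw": 0}, {"dp": [0, 0, 0], "twist": 0, "jaw": 0}]}}

```text
time_s: 5.33
tcp_pos: [0.4874, -0.222, 0.0691]
tool_rot: [-179.1, -0.9, -74.1]
ft_force: [-0.1, 0.2, 0.4]
opening: 0.106
```

```bash
python3 w.py w12
```

```text
tcp [ 0.4874 -0.222   0.0691] rot [-179.11   -0.91  -74.08] F [-0.1  0.2  0.4] M [ 0.04 -0.05 -0.01] t 5.33 op 0.106
dp cm [-0.07  0.13  0.1 ] twist -0.38 q6 46.9
```

Opening of 0.106 is 9.9 mm, so the wing is held. Lifting.

{"api": "arm_command", "payload": {"deltas": [{"dp": [0, 0, 0], "twist": 0, "jaw": 0}, {"dp": [0, 0, -1], "twist": 0, "jaw": 0}, {"dp": [0, 0, -3], "twist": 0, "jaw": 0}, {"dp": [0, 0, -4], "twist": 0, "jaw": 0}, {"dp": [0, 0, -4], "twist": 0, "jaw": 0}], "grip_force": 40}}

```text
time_s: 5.8
tcp_pos: [0.4814, -0.2189, 0.1848]
tool_rot: [-179.8, -0.3, -74.1]
ft_force: [0.5, -0.5, -1.8]
opening: 0.103
```

{"api": "arm_command", "payload": {"deltas": [{"dp": [0, 0, -4], "twist": 0, "jaw": 0}, {"dp": [-3.5, 0, 0], "twist": 0, "jaw": 0}, {"dp": [-4, 0, 0], "twist": 0, "jaw": 0}, {"dp": [-4, 0, 0], "twist": 0, "jaw": 0}, {"dp": [-4, 0, 0], "twist": 0, "jaw": 0}]}}

```text
time_s: 6.22
tcp_pos: [0.4389, -0.0708, 0.2389]
tool_rot: [-179.2, -0.8, -74.6]
ft_force: [0.3, 0.9, -1.7]
opening: 0.106
```

```bash
sed -i 's/\[.486,-.2217,.068\],-73.7/[.5594,.139,.16],-73.7/' w.py; python3 w.py w13
```

```text
tcp [ 0.4389 -0.0708  0.2389] rot [-179.21   -0.8   -74.56] F [ 0.3  0.9 -1.7] M [0.04 0.02 0.05] t 6.22 op 0.106
dp cm [-17.13 -17.09   7.89] twist -0.86 q6 62.3
```

View pics/w13.png

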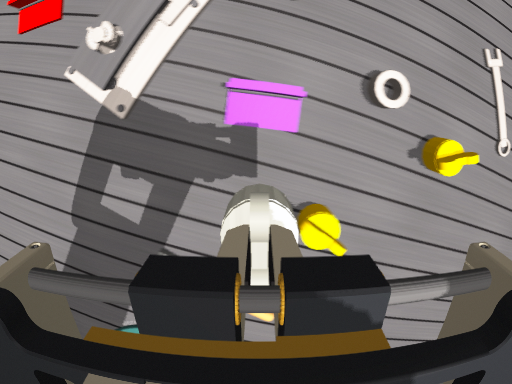

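The nut is held upright (wing at column 260). The stud shows at (102,38). Moving close to look down on it.

{"api": "arm_command", "payload": {"deltas": [{"dp": [-3.8, -1.7, 0], "twist": 0, "jaw": 0}, {"dp": [-3.8, -1.7, 0], "twist": 0, "jaw": 0}, {"dp": [-3.8, -1.7, 0], "twist": 0, "jaw": 0}, {"dp": [-3.5, -1.7, 0], "twist": 0, "jaw": 0}, {"dp": [-2.5, -1.5, 0], "twist": 0, "jaw": 0}]}}

```text
time_s: 6.68
tcp_pos: [0.4673, 0.1231, 0.2435]
tool_rot: [-178.8, -0.8, -74.7]
ft_force: [-0.1, -1.4, -1.6]
opening: 0.107
```

```bash
python3 w.py w14
```

```text
tcp [0.4673 0.1231 0.2435] rot [-178.78   -0.84  -74.7 ] F [-0.1 -1.4 -1.6] M [-0.05 -0.01  0.01] t 6.68 op 0.107
dp cm [ 0.77 -9.12  8.56] twist -1.0 q6 86.8
```

View pics/w14.png

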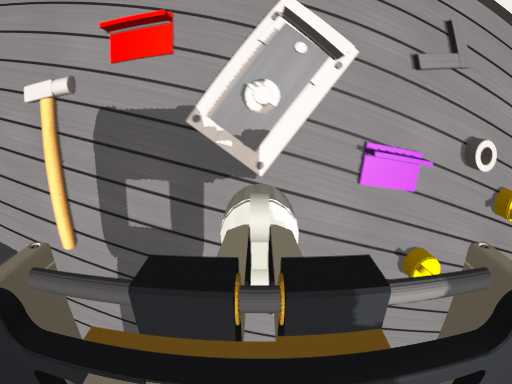

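The stud is at (262,96), the nut held at (260,215). I'll zoom the stud in world axes by depth to find its centre and the slots.

```bash
cat > stud.py <<'E'
from h import *
d=np.load('w.npy',allow_pickle=True).item();c=d['c'];T=Tw(d['s'])@c['T_tool_cam']
W=pts(c,Tw(d['s']))
m=(np.hypot(W[...,0]-.5594,W[...,1]-.139)<.03)
Q=W[m]
for a,b in((.074,.09),(.080,.09),(.0745,.080)):
    q=Q[(Q[:,2]>a)&(Q[:,2]<b)]
    print(a,b,len(q),q.mean(0),cv2.minEnclosingCircle((q[:,:2]*1000).astype(np.float32)))
strap=W[(np.hypot(W[...,0]-.5594,W[...,1]-.139)<.05)&(W[...,2]>.053)&(W[...,2]<.062)];print("strap z",np.median(strap[:,2]))
# ortho view plane z=.078, x right, y up, 0.1mm.. 
N=400;sp=.06
u,v=np.meshgrid(np.arange(N),np.arange(N))
X=.5594+(u-N/2)/N*sp;Y=.139-(v-N/2)/N*sp
P=np.dstack([X,Y,np.full_like(X,.078)])-T[:3,3];P=P@T[:3,:3]
r=np.hypot(P[...,0],P[...,1]);th=np.arctan2(r,P[...,2]);k=th/r*c['fx']
mx=(P[...,0]*k+c['cx']).astype(np.float32);my=(P[...,1]*k+c['cy']).astype(np.float32)
o=cv2.remap(c['color'],mx,my,cv2.INTER_CUBIC)
z=cv2.remap(W[...,2].astype(np.float32),mx,my,cv2.INTER_NEAREST)
zc=cv2.applyColorMap(np.clip((np.nan_to_num(z)-.05)/.04*255,0,255).astype(np.uint8),cv2.COLORMAP_JET)
cv2.imwrite("pics/stud.png",np.hstack([o[:,:,::-1],zc]))
E
python3 stud.py
```

```text
0.074 0.09 699 [0.55917663 0.14082405 0.08109082] ((559.5411376953125, 140.8845977783203), 17.17299461364746)
0.08 0.09 354 [0.55881549 0.14068474 0.08343298] ((559.4076538085938, 140.8400421142578), 16.67267417907715)
0.0745 0.08 344 [0.55951172 0.14096228 0.07870051] ((559.5411376953125, 140.8845977783203), 17.17299461364746)
strap z 0.05781378965750106
```

View pics/stud.png

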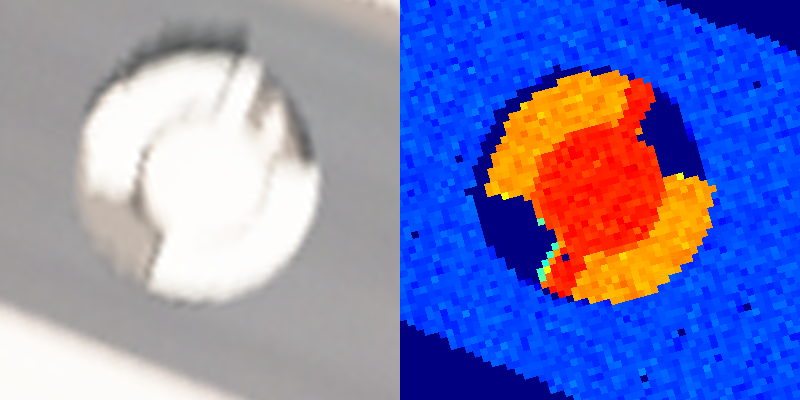

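Stud centre is (0.5595, 0.1409). The slots (dark in depth, around (677,140) and (510,235)) centre on about 30°/210°, with the raised teeth at their anticlockwise ends. Forward travel of about 125° would exceed the last joint's range from this side, so I turn the nut a half turn plus 15° backward in the air, so that it drops straight in.

{"api": "arm_command", "payload": {"deltas": [{"dp": [0, 0, 0], "twist": -7, "jaw": 0}, {"dp": [0, 0, 0], "twist": -7, "jaw": 0}, {"dp": [0, 0, 0], "twist": -7, "jaw": 0}, {"dp": [0, 0, 0], "twist": -7, "jaw": 0}, {"dp": [0, 0, 0], "twist": -7, "jaw": 0}]}}

```text
time_s: 7.15
tcp_pos: [0.4673, 0.1302, 0.2456]
tool_rot: [-179.5, -1.3, -38.7]
ft_force: [-0.2, -0.2, -1.5]
opening: 0.102
```

{"api": "arm_command", "payload": {"deltas": [{"dp": [0, 0, 0], "twist": -7, "jaw": 0}, {"dp": [0, 0, 0], "twist": -7, "jaw": 0}, {"dp": [0, 0, 0], "twist": -7, "jaw": 0}, {"dp": [0, 0, 0], "twist": -7, "jaw": 0}, {"dp": [0, 0, 0], "twist": -7, "jaw": 0}]}}

```text
time_s: 7.57
tcp_pos: [0.4664, 0.1296, 0.2486]
tool_rot: [179.7, -1.4, -2.9]
ft_force: [0.1, 0.1, -1.2]
opening: 0.103
```

{"api": "arm_command", "payload": {"deltas": [{"dp": [0, 0, 0], "twist": -7, "jaw": 0}, {"dp": [0, 0, 0], "twist": -7, "jaw": 0}, {"dp": [0, 0, 0], "twist": -7, "jaw": 0}, {"dp": [0, 0, 0], "twist": -7, "jaw": 0}, {"dp": [0, 0, 0], "twist": -7, "jaw": 0}]}}

```text
time_s: 7.98
tcp_pos: [0.4655, 0.1287, 0.2516]
tool_rot: [178.9, -0.9, 32.9]
ft_force: [-0.1, -0.0, -1.5]
opening: 0.104
```

{"api": "arm_command", "payload": {"deltas": [{"dp": [0, 0, 0], "twist": -7, "jaw": 0}, {"dp": [0, 0, 0], "twist": -7, "jaw": 0}, {"dp": [0, 0, 0], "twist": -7, "jaw": 0}, {"dp": [0, 0, 0], "twist": -7, "jaw": 0}, {"dp": [0, 0, 0], "twist": -7, "jaw": 0}]}}

```text
time_s: 8.4
tcp_pos: [0.4646, 0.1279, 0.2546]
tool_rot: [178.6, -0.1, 68.7]
ft_force: [-0.1, 0.1, -1.9]
opening: 0.108
```

{"api": "arm_command", "payload": {"deltas": [{"dp": [0, 0, 0], "twist": -7, "jaw": 0}, {"dp": [0, 0, 0], "twist": -7, "jaw": 0}, {"dp": [0, 0, 0], "twist": -7, "jaw": 0}, {"dp": [0, 0, 0], "twist": -7, "jaw": 0}, {"dp": [0, 0, 0], "twist": -7, "jaw": 0}]}}

```text
time_s: 8.82
tcp_pos: [0.4637, 0.1269, 0.2576]
tool_rot: [178.7, 0.7, 104.5]
ft_force: [0.2, -0.1, -1.5]
opening: 0.099
```

{"api": "arm_command", "payload": {"deltas": [{"dp": [0, 0, 0], "twist": -7, "jaw": 0}, {"dp": [0, 0, 0], "twist": -7, "jaw": 0}, {"dp": [0, 0, 0], "twist": -1.5, "jaw": 0}]}}

```text
time_s: 9.07
tcp_pos: [0.4632, 0.1264, 0.2595]
tool_rot: [179.0, 1.1, 120.8]
ft_force: [0.3, 0.0, -2.3]
opening: 0.107
```

```bash
sed -i 's/-73.7)/120)/;s/.5594,.139,.16/.5584,.1403,.16/' w.py; python3 w.py w15
python3 - <<'E'
from h import *
d=np.load('w.npy',allow_pickle=True).item();c=d['c'];s=d['s']
W=pts(c,Tw(s)); T=Tw(s); V=(W-T[:3,3])@T[:3,:3]  # tool coords
hsv=cv2.cvtColor(c['color'],cv2.COLOR_RGB2HSV)
m=(hsv[...,1]<60)&(np.abs(V[...,0])<.03)&(V[...,1]<.03)&(V[...,1]>-.05)
for a in range(-10,75,5):
    q=V[m&(V[...,2]>a/1e3)&(V[...,2]<a/1e3+.005)]
    if len(q): print(a,len(q),(1e3*q.min(0)).round(1),(1e3*q.max(0)).round(1))
from rig import ctrl
t=ctrl.capture("scene");cv2.imwrite("pics/s2.png",cv2.resize(t["color"][:,:,::-1],(768,576)))
E
```

```text
tcp [0.4632 0.1264 0.2595] rot [178.98   1.07 120.79] F [ 0.3  0.  -2.3] M [ 0.11 -0.12 -0.01] t 9.07 op 0.107
dp cm [-3.5   8.71 10.17] twist 0.79 q6 -108.2
-10 334 [-20.8 -10.5 -10. ] [20.2  7.2 -5. ]
-5 811 [-20.4 -27.4  -4.9] [19.8 17.2 -0. ]
0 1176 [-20.2 -31.7   0. ] [19.5 14.9  5. ]
5 341 [-19.7 -33.1   5. ] [19.1  9.2 10. ]
10 201 [-19.3 -33.1  10. ] [18.5 -7.5 14.9]
15 131 [-18.3 -10.1  15. ] [17.8 -7.1 19.9]
20 60 [-13.9 -10.1  20. ] [14.5 -7.6 24.8]
25 1111 [-24.9 -22.7  25.5] [24.   5.1 29.9]
30 159 [-25.7 -23.3  30.1] [25.   2.3 34.9]
35 102 [-23.7 -23.1  35. ] [22.7 -8.2 40. ]
40 86 [-23.7 -23.   40. ] [22.2 -8.2 45. ]
45 106 [-23.7 -24.2  45.1] [22.8 -8.1 50. ]
50 120 [-23.5 -23.9  50. ] [23.4 -8.2 55. ]
55 98 [-23.2 -23.7  55. ] [23.4 -8.3 59.8]
60 104 [-23.6 -23.8  60. ] [23.  -8.1 64.9]
65 53 [-22.5 -23.5  65.5] [23.4 -8.  68.2]
```

View pics/w15.png

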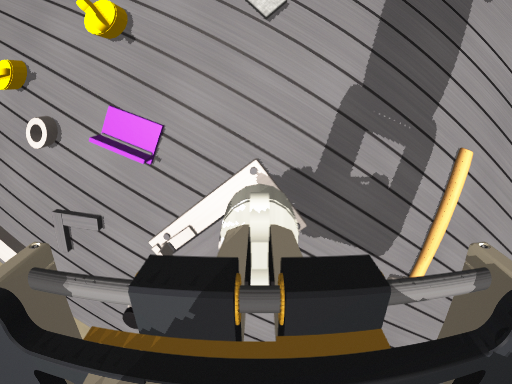

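View pics/s2.png

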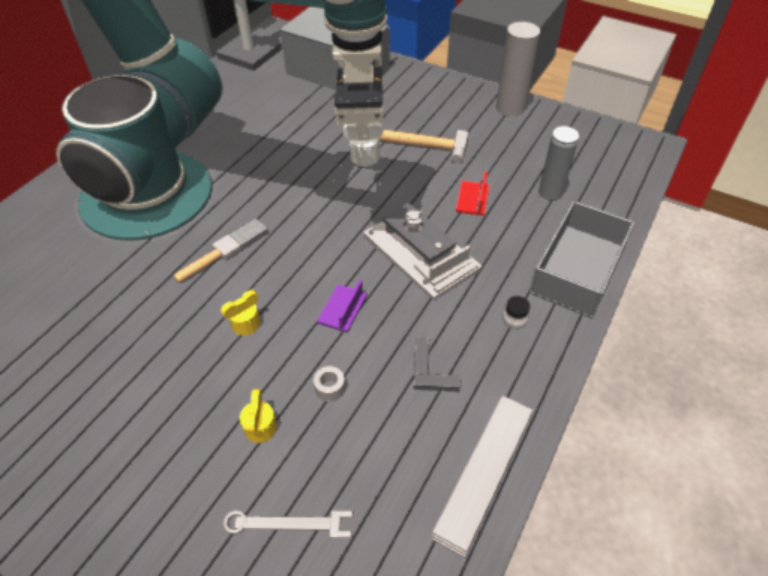

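The picture shows the nut held straight: in tool coordinates its barrel is symmetric in x, its centre is at y = +1.2 mm and its rim is at z = 68 mm. Moving over the stud.

{"api": "arm_command", "payload": {"deltas": [{"dp": [-1.2, 2.9, 0], "twist": 0, "jaw": 0}, {"dp": [-1.2, 2.9, 0], "twist": 0, "jaw": 0}, {"dp": [-1, 2.9, 0], "twist": 0, "jaw": 0}, {"dp": [0, 0, 3], "twist": 0, "jaw": 0}]}}

```text
time_s: 9.5
tcp_pos: [0.5604, 0.1411, 0.2399]
tool_rot: [178.3, 1.3, 119.9]
ft_force: [1.7, 0.8, -1.0]
opening: 0.104
```

```bash
cat > n.py <<'E'
import sys
from rig import ctrl
from h import *
s=ctrl.get_state();T=Tw(s);p=T[:3,3]+T[:3,:3]@[0,.0012,.068]
zt=float(sys.argv[1])
d=np.array([.5595,.1409,zt])-p
print("tcp",s["tcp_pos"].round(4),"rim",p.round(4),"err mm",(d*1e3).round(1),"dp cm",(T[:3,:3].T@d*100).round(2),"rot",s["tool_rot"].round(2),"F",s["ft_force"].round(1),"M",s["moment"].round(2),"op",s["opening"].round(3),"t",round(s["time_s"],2),"q6",s["q"][5].round(1))
E
python3 n.py .09
```

```text
Traceback (most recent call last):
  File "n.py", line 7, in <module>
    print("tcp",s["tcp_pos"].round(4),"rim",p.round(4),"err mm",(d*1e3).round(1),"dp cm",(T[:3,:3].T@d*100).round(2),"rot",s["tool_rot"].round(2),"F",s["ft_force"].round(1),"M",s["moment"].round(2),"op",s["opening"].round(3),"t",round(s["time_s"],2),"q6",s["q"][5].round(1))
                                                                                                                                                                                                           ^^^^^^^^^^^^^^^^^^
AttributeError: 'float' object has no attribute 'round'
```

```bash
sed -i 's/s\["opening"\].round(3)/round(s["opening"],3)/' n.py
python3 n.py .09
```

```text
tcp [0.5604 0.1411 0.2399] rim [0.5639 0.1414 0.172 ] err mm [ -4.4  -0.5 -82. ] dp cm [ 0.35 -0.65  8.18] rot [178.32   1.26 119.86] F [ 1.7  0.8 -1. ] M [ 0.1  -0.19 -0.03] op 0.104 t 9.5 q6 -107.9
```

{"api": "arm_command", "payload": {"deltas": [{"dp": [0.2, -0.4, 2], "twist": 0, "jaw": 0}, {"dp": [0.1, -0.2, 2], "twist": 0, "jaw": 0}, {"dp": [0, -0.1, 1.5], "twist": 0, "jaw": 0}]}}

```text
time_s: 9.75
tcp_pos: [0.556, 0.1398, 0.1806]
tool_rot: [178.5, 1.2, 119.4]
ft_force: [0.1, 0.1, -3.2]
opening: 0.105
```

```bash
python3 n.py .09
```

```text
tcp [0.556  0.1398 0.1806] rim [0.5593 0.1401 0.1126] err mm [  0.2   0.8 -22.6] dp cm [ 0.11 -0.    2.26] rot [178.47   1.2  119.44] F [ 0.1  0.1 -3.2] M [ 0.1  -0.07 -0.02] op 0.105 t 9.75 q6 -107.5
```

{"api": "arm_command", "payload": {"deltas": [{"dp": [0.1, 0, 1.5], "twist": 0, "jaw": 0}]}}

```text
time_s: 9.83
tcp_pos: [0.5559, 0.1404, 0.1648]
tool_rot: [178.5, 1.2, 119.3]
ft_force: [0.4, -0.4, -1.2]
opening: 0.106
```

```bash
python3 n.py .09
python3 - <<'E'
from rig import ctrl
from h import *
for n,b in(("scene",(235,90,325,158)),("top",(150,140,250,215))):
    t=ctrl.capture(n);x0,y0,x1,y1=b
    cv2.imwrite(f"pics/{n}3.png",cv2.resize(t["color"][y0:y1,x0:x1,::-1],(600,450),interpolation=cv2.INTER_CUBIC))
E
python3 n.py .09
```

```text
tcp [0.5559 0.1404 0.1648] rim [0.5592 0.1407 0.0969] err mm [ 0.3  0.2 -6.9] dp cm [0.02 0.02 0.69] rot [178.49   1.19 119.3 ] F [ 0.4 -0.4 -1.2] M [ 0.05 -0.09 -0.01] op 0.106 t 9.83 q6 -107.3
tcp [0.5549 0.1404 0.163 ] rim [0.558  0.1406 0.0951] err mm [ 1.5  0.3 -5.1] dp cm [-0.04  0.14  0.51] rot [178.7    1.12 119.34] F [ 0.1 -0.4 -0.5] M [ 0.13 -0.1   0.  ] op 0.102 t 9.93 q6 -107.3
```

View pics/scene3.png

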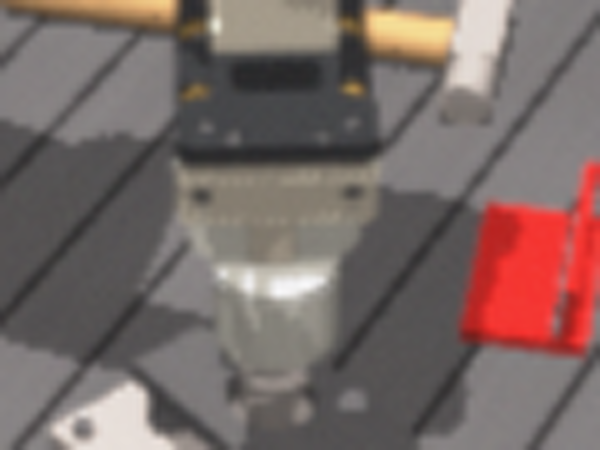

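The nut (275,310) sits over the stud head (270,400) with no tilt visible. Lowering gently.

{"api": "arm_command", "payload": {"deltas": [{"dp": [0, 0.15, 0.7], "twist": 0, "jaw": 0}]}}

```text
time_s: 10.02
tcp_pos: [0.557, 0.1411, 0.1579]
tool_rot: [178.6, 1.2, 119.3]
ft_force: [0.3, 0.4, -0.2]
opening: 0.102
```

```bash
python3 n.py .078
```

```text
tcp [0.557  0.1411 0.1579] rim [0.5601 0.1413 0.0899] err mm [ -0.6  -0.4 -11.9] dp cm [ 0.02 -0.11  1.19] rot [178.59   1.15 119.26] F [ 0.3  0.4 -0.2] M [ 0.07 -0.08 -0.  ] op 0.102 t 10.02 q6 -107.2
```

{"api": "arm_command", "payload": {"deltas": [{"dp": [0, -0.05, 0.7], "twist": 0, "jaw": 0}]}}

```text
time_s: 10.1
tcp_pos: [0.5571, 0.1409, 0.1512]
tool_rot: [178.5, 1.2, 119.2]
ft_force: [-0.6, 0.1, -1.9]
opening: 0.106
```

```bash
python3 n.py .074
```

```text
tcp [0.5571 0.1409 0.1512] rim [0.5604 0.1411 0.0833] err mm [-0.9 -0.2 -9.3] dp cm [ 0.04 -0.11  0.93] rot [178.54   1.17 119.22] F [-0.6  0.1 -1.9] M [ 0.08 -0.08  0.03] op 0.106 t 10.1 q6 -107.1
```

{"api": "arm_command", "payload": {"deltas": [{"dp": [0, -0.1, 0.5], "twist": 0, "jaw": 0}]}}

```text
time_s: 10.18
tcp_pos: [0.5567, 0.1404, 0.1464]
tool_rot: [178.5, 1.2, 119.2]
ft_force: [-0.0, -0.6, -0.7]
opening: 0.108
```

{"api": "arm_command", "payload": {"deltas": [{"dp": [0, -0.05, 0.5], "twist": 0, "jaw": 0}]}}

```text
time_s: 10.27
tcp_pos: [0.5566, 0.1402, 0.1415]
tool_rot: [178.5, 1.2, 119.2]
ft_force: [-0.0, -0.1, -2.1]
opening: 0.101
```

```bash
python3 n.py .071
```

```text
tcp [0.5566 0.1402 0.1415] rim [0.56   0.1404 0.0736] err mm [-0.5  0.5 -2.6] dp cm [ 0.07 -0.02  0.26] rot [178.45   1.19 119.16] F [-0.  -0.1 -2.1] M [ 0.14 -0.07  0.01] op 0.101 t 10.27 q6 -107.1
```

{"api": "arm_command", "payload": {"deltas": [{"dp": [0.05, 0, 0.4], "twist": 0, "jaw": 0}]}}

```text
time_s: 10.35
tcp_pos: [0.5566, 0.1405, 0.1374]
tool_rot: [178.4, 1.2, 119.1]
ft_force: [-0.3, -0.9, -2.0]
opening: 0.103
```

{"api": "arm_command", "payload": {"deltas": [{"dp": [0, 0, 0.3], "twist": 0, "jaw": 0}]}}

```text
time_s: 10.43
tcp_pos: [0.5567, 0.1405, 0.1342]
tool_rot: [178.4, 1.2, 119.1]
ft_force: [0.5, -0.1, -1.2]
opening: 0.102
```

```bash
python3 n.py .057
```

```text
tcp [0.5567 0.1405 0.1342] rim [0.5601 0.1408 0.0662] err mm [-0.6  0.1 -9.2] dp cm [ 0.06 -0.07  0.92] rot [178.42   1.2  119.14] F [ 0.5 -0.1 -1.2] M [ 0.13 -0.1   0.01] op 0.102 t 10.43 q6 -107.1
```

Rim at 66 mm with no contact force: the pins are in the slots. Continuing down to the strap.

{"api": "arm_command", "payload": {"deltas": [{"dp": [0.05, -0.05, 0.4], "twist": 0, "jaw": 0}]}}

```text
time_s: 10.52
tcp_pos: [0.5563, 0.1407, 0.1302]
tool_rot: [178.4, 1.2, 119.1]
ft_force: [0.4, -0.2, -2.4]
opening: 0.102
```

{"api": "arm_command", "payload": {"deltas": [{"dp": [0, 0, 0.3], "twist": 0, "jaw": 0}]}}

```text
time_s: 10.6
tcp_pos: [0.5563, 0.1407, 0.1268]
tool_rot: [178.4, 1.2, 119.1]
ft_force: [-0.5, -0.1, -2.0]
opening: 0.103
```

```bash
python3 n.py .057
```

```text
tcp [0.5563 0.1407 0.1268] rim [0.5597 0.141  0.0589] err mm [-0.2 -0.1 -1.9] dp cm [ 0.01 -0.03  0.19] rot [178.39   1.21 119.13] F [-0.5 -0.1 -2. ] M [ 0.04 -0.14  0.  ] op 0.103 t 10.6 q6 -107.0
```

{"api": "arm_command", "payload": {"deltas": [{"dp": [0, 0, 0.15], "twist": 0, "jaw": 0}]}}

```text
time_s: 10.68
tcp_pos: [0.5564, 0.1407, 0.1251]
tool_rot: [178.4, 1.2, 119.1]
ft_force: [-1.0, 0.1, 1.4]
opening: 0.103
```

{"api": "arm_command", "payload": {"deltas": [{"dp": [0.015, -0.02, 0.05], "twist": 7, "jaw": 0}, {"dp": [0.015, 0, 0.05], "twist": 7, "jaw": 0}, {"dp": [0.015, 0, 0.05], "twist": 7, "jaw": 0}]}}

```text
time_s: 10.93
tcp_pos: [0.5564, 0.1406, 0.1239]
tool_rot: [178.0, 0.6, 97.8]
ft_force: [-0.5, -1.8, 1.0]
opening: 0.104
```

```bash
python3 n.py .057
```

```text
tcp [0.5564 0.1406 0.1239] rim [0.5601 0.1403 0.056 ] err mm [-0.6  0.6  1. ] dp cm [ 0.06 -0.05 -0.1 ] rot [178.01   0.62  97.8 ] F [-0.5 -1.8  1. ] M [-0.39  0.06  0.  ] op 0.104 t 10.93 q6 -85.7
```

{"api": "arm_command", "payload": {"deltas": [{"dp": [0.03, -0.02, 0.03], "twist": 7, "jaw": 0}, {"dp": [0.02, -0.01, 0.03], "twist": 7, "jaw": 0}, {"dp": [0.015, 0, 0.03], "twist": 7, "jaw": 0}]}}

```text
time_s: 11.18
tcp_pos: [0.5564, 0.1407, 0.1239]
tool_rot: [177.9, -0.1, 76.3]
ft_force: [-2.8, -1.2, 1.1]
opening: 0.107
```

```bash
python3 n.py .057
```

```text
tcp [0.5564 0.1407 0.1239] rim [0.56   0.1399 0.056 ] err mm [-0.5  1.   1. ] dp cm [ 0.08 -0.07 -0.11] rot [ 1.7787e+02 -1.1000e-01  7.6300e+01] F [-2.8 -1.2  1.1] M [-0.05  0.57  0.06] op 0.107 t 11.18 q6 -64.1
```

{"api": "arm_command", "payload": {"deltas": [{"dp": [0.03, -0.03, 0.05], "twist": 7, "jaw": 0}, {"dp": [0.03, -0.02, 0.06], "twist": 7, "jaw": 0}]}}

```text
time_s: 11.35
tcp_pos: [0.5562, 0.1412, 0.1235]
tool_rot: [177.9, -0.6, 62.0]
ft_force: [-2.6, -2.8, 4.3]
opening: 0.106
```

```bash
python3 n.py .057
```

```text
tcp [0.5562 0.1412 0.1235] rim [0.5598 0.1402 0.0556] err mm [-0.3  0.7  1.4] dp cm [ 0.05 -0.05 -0.14] rot [177.94  -0.62  61.99] F [-2.6 -2.8  4.3] M [-0.43  0.44  0.04] op 0.106 t 11.35 q6 -49.7
```

{"api": "arm_command", "payload": {"deltas": [{"dp": [0.02, -0.02, 0.06], "twist": 7, "jaw": 0}, {"dp": [0.02, -0.02, 0.07], "twist": 7, "jaw": 0}]}}

```text
time_s: 11.52
tcp_pos: [0.5564, 0.1416, 0.1233]
tool_rot: [178.1, -1.1, 47.7]
ft_force: [0.5, -1.0, 3.0]
opening: 0.104
```

```bash
python3 n.py .057
```

```text
tcp [0.5564 0.1416 0.1233] rim [0.5598 0.1403 0.0554] err mm [-0.3  0.6  1.6] dp cm [ 0.03 -0.06 -0.16] rot [178.1   -1.12  47.68] F [ 0.5 -1.   3. ] M [-0.05 -0.05  0.15] op 0.104 t 11.52 q6 -35.3
```

{"api": "arm_command", "payload": {"deltas": [{"dp": [0.02, -0.02, 0.06], "twist": 7, "jaw": 0}]}}

```text
time_s: 11.6
tcp_pos: [0.5568, 0.142, 0.1233]
tool_rot: [178.2, -1.4, 40.5]
ft_force: [3.8, 1.7, 0.0]
opening: 0.103
```

{"api": "arm_command", "payload": {"deltas": [{"dp": [0.02, -0.02, 0.06], "twist": 7, "jaw": 0}]}}

```text
time_s: 11.68
tcp_pos: [0.5575, 0.1425, 0.1233]
tool_rot: [178.4, -1.7, 33.4]
ft_force: [3.5, -0.8, -3.1]
opening: 0.102
```

```bash
python3 n.py .057
```

```text
tcp [0.5575 0.1425 0.1233] rim [0.561  0.141  0.0554] err mm [-1.5 -0.1  1.6] dp cm [-0.12 -0.07 -0.17] rot [178.37  -1.74  33.37] F [ 3.5 -0.8 -3.1] M [-0.1  -0.52  0.41] op 0.102 t 11.68 q6 -20.9
```

The twist moment has reached 0.41 Nm without much descent, so I check the strap height and nut before turning on.

```bash
cat > chk.py <<'E'
import sys
from rig import ctrl
from h import *
s=ctrl.get_state();c=ctrl.capture("wrist");W=pts(c,Tw(s));cv2.imwrite("pics/"+sys.argv[1]+".png",c["color"][:,:,::-1])
T=Tw(s);V=(W-T[:3,3])@T[:3,:3]
o=np.load("scene0.npy",allow_pickle=True).item();n=ctrl.capture("scene");t0=np.load("top0.npy",allow_pickle=True).item();tn=ctrl.capture("top")
th=np.radians(-24)
def loc(W,off=(.5595,.1409)):
    D=W[...,:2]-np.array(off);return D
def strap(W):
    D=W[...,:2]-np.array([.5595,.1409]);r=np.hypot(D[...,0],D[...,1])
    m=(r>.03)&(r<.09)&(W[...,2]>.048)&(W[...,2]<.061)
    q=W[m]; return len(q),np.median(q[:,2]).round(5),q[:,:2].mean(0).round(3)
print("scene0",strap(pts(o)),"now",strap(pts(n)));print("top0",strap(pts(t0)),"now",strap(pts(tn)));print("wrist",strap(W))
m=(np.abs(V[...,0])<.03)&(V[...,1]<-.005)&(V[...,1]>-.05)
for a in range(20,80,4):
    q=V[m&(V[...,2]>a/1e3)&(V[...,2]<a/1e3+.004)]
    if len(q)>3: print(a,len(q),(1e3*q.min(0)).round(1),(1e3*q.max(0)).round(1))
x0,y0,x1,y1=235,110,325,178
cv2.imwrite("pics/"+sys.argv[1]+"s.png",cv2.resize(n["color"][y0:y1,x0:x1,::-1],(600,450),interpolation=cv2.INTER_CUBIC))
E
python3 chk.py c1; python3 n.py .057
```

```text
scene0 (615, np.float64(0.05713), array([0.586, 0.127])) now (528, np.float64(0.05399), array([0.593, 0.123]))
top0 (1024, np.float64(0.05805), array([0.578, 0.132])) now (409, np.float64(0.05462), array([0.607, 0.107]))
wrist (5097, np.float64(0.05442), array([0.545, 0.154]))
20 55 [-13.5  -9.5  20. ] [12.6 -6.8 23.6]
24 435 [-23.5 -22.4  24.2] [22.6 -5.1 28. ]
28 601 [-23.5 -22.4  28. ] [22.9 -5.  31.9]
32 123 [-24.1 -22.7  32.1] [23.2 -5.2 36. ]
36 84 [-23.9 -22.7  36.1] [22.3 -7.6 39.8]
40 73 [-23.9 -22.4  40. ] [21.9 -7.4 43.7]
44 80 [-23.7 -23.6  44.1] [22.4 -8.  48. ]
48 98 [-23.3 -23.5  48. ] [23.1 -8.3 52. ]
52 85 [-23.7 -23.6  52. ] [22.5 -7.7 56. ]
56 85 [-23.2 -23.4  56. ] [23.  -8.4 59.9]
60 80 [-23.8 -23.6  60. ] [22.1 -7.3 64. ]
64 1750 [-30.  -49.9  64. ] [24.9 -5.4 68. ]
68 1140 [-29.8 -49.9  68. ] [29.9 -5.1 71.9]
72 22 [-28.3 -49.   72.1] [ 29.1 -11.1  75.8]
76 19 [-29.6 -49.8  76.3] [ 28.  -13.9  79.9]
tcp [0.5574 0.1423 0.123 ] rim [0.5608 0.1408 0.0551] err mm [-1.3  0.1  1.9] dp cm [-0.1  -0.07 -0.19] rot [178.36  -1.69  33.88] F [ 6.   1.1 -1.8] M [ 0.35 -1.05 -0.15] op 0.106 t 11.83 q6 -21.4
```

View pics/c1.png

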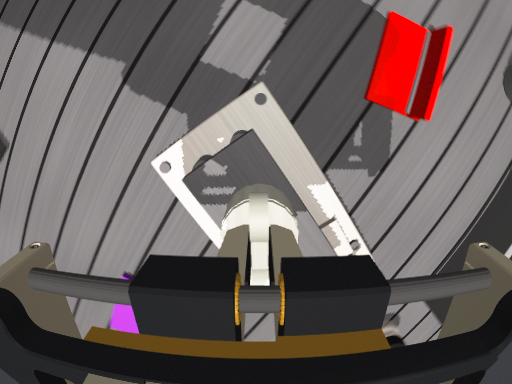

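View pics/c1s.png

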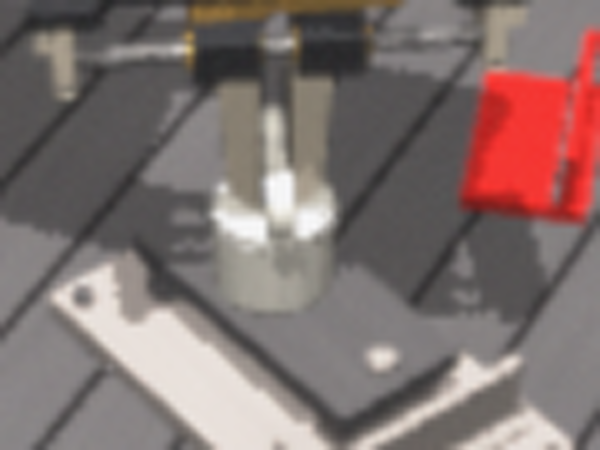

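All three views show the strap down 3.1–3.4 mm, so the toe has just touched. Nut upright (275,250), coupon unmoved. Relieving the side load and turning about 10° more for a firm hold.

{"api": "arm_command", "payload": {"deltas": [{"dp": [-0.08, -0.05, 0.03], "twist": 2, "jaw": 0}]}}

```text
time_s: 11.92
tcp_pos: [0.5571, 0.1424, 0.1231]
tool_rot: [178.4, -1.8, 32.2]
ft_force: [9.6, -0.7, -2.2]
opening: 0.104
```

{"api": "arm_command", "payload": {"deltas": [{"dp": [0, -0.02, 0.05], "twist": 5, "jaw": 0}]}}

```text
time_s: 12.0
tcp_pos: [0.5574, 0.1424, 0.1229]
tool_rot: [178.5, -2.0, 27.5]
ft_force: [1.1, -3.1, 1.1]
opening: 0.106
```

```bash
python3 n.py .054; python3 chk.py c2 | head -3
```

```text
tcp [0.5574 0.1424 0.1229] rim [0.5609 0.1408 0.055 ] err mm [-1.4  0.1 -1. ] dp cm [-0.12 -0.07  0.1 ] rot [178.49  -2.02  27.5 ] F [ 1.1 -3.1  1.1] M [-0.57 -0.01  0.29] op 0.106 t 12.0 q6 -15.0
scene0 (615, np.float64(0.05713), array([0.586, 0.127])) now (533, np.float64(0.05386), array([0.593, 0.123]))
top0 (1024, np.float64(0.05805), array([0.578, 0.132])) now (418, np.float64(0.05466), array([0.606, 0.108]))
wrist (5478, np.float64(0.05415), array([0.551, 0.153]))
```

{"api": "arm_command", "payload": {"deltas": [{"dp": [-0.02, -0.02, 0.04], "twist": 6, "jaw": 0}]}}

```text
time_s: 12.23
tcp_pos: [0.5572, 0.1422, 0.1226]
tool_rot: [178.7, -2.1, 21.9]
ft_force: [6.7, -2.9, -1.6]
opening: 0.103
```

```bash
python3 n.py .054; python3 chk.py c3 | head -3; python3 n.py .054
```

```text
tcp [0.5572 0.1422 0.1226] rim [0.5606 0.1405 0.0547] err mm [-1.1  0.4 -0.7] dp cm [-0.09 -0.08  0.06] rot [178.66  -2.15  21.92] F [ 6.7 -2.9 -1.6] M [-0.33 -0.93  0.56] op 0.103 t 12.23 q6 -9.5
scene0 (615, np.float64(0.05713), array([0.586, 0.127])) now (525, np.float64(0.05351), array([0.592, 0.123]))
top0 (1024, np.float64(0.05805), array([0.578, 0.132])) now (421, np.float64(0.05407), array([0.606, 0.108]))
wrist (5900, np.float64(0.05385), array([0.557, 0.151]))
tcp [0.5569 0.1422 0.1223] rim [0.5602 0.1406 0.0544] err mm [-0.7  0.3 -0.4] dp cm [-0.05 -0.05  0.03] rot [178.7   -2.1   21.78] F [ 1.9 -2.9 -0.4] M [-0.14 -0.31 -0.15] op 0.104 t 12.38 q6 -9.3
```

The strap is down about 3.85 mm, i.e. around 13 N, with the moment at 0.3–0.5 Nm: firm. Releasing.

{"api": "arm_command", "payload": {"deltas": [{"dp": [0, 0, 0], "twist": 0, "jaw": 0.4}, {"dp": [0, 0, 0], "twist": 0, "jaw": 0.4}, {"dp": [0, 0, 0], "twist": 0, "jaw": 0.4}, {"dp": [0, 0, 0], "twist": 0, "jaw": 0.4}, {"dp": [0, 0, 0], "twist": 0, "jaw": 0.4}]}}

```text
time_s: 12.8
tcp_pos: [0.5561, 0.1427, 0.1219]
tool_rot: [178.7, -2.0, 22.7]
ft_force: [-0.3, 0.0, -0.3]
opening: 0.384
```

```bash
python3 n.py .054; python3 chk.py c4 | head -3
```

```text
tcp [0.5561 0.1427 0.1219] rim [0.5594 0.1411 0.054 ] err mm [ 0.1 -0.2 -0. ] dp cm [0.01 0.02 0.  ] rot [178.75  -1.99  22.67] F [-0.3  0.  -0.3] M [-0.   -0.13 -0.01] op 0.384 t 12.8 q6 -10.2
scene0 (615, np.float64(0.05713), array([0.586, 0.127])) now (526, np.float64(0.05394), array([0.592, 0.123]))
top0 (1024, np.float64(0.05805), array([0.578, 0.132])) now (424, np.float64(0.05459), array([0.606, 0.108]))
wrist (5482, np.float64(0.05413), array([0.552, 0.151]))
```

View pics/c4.png

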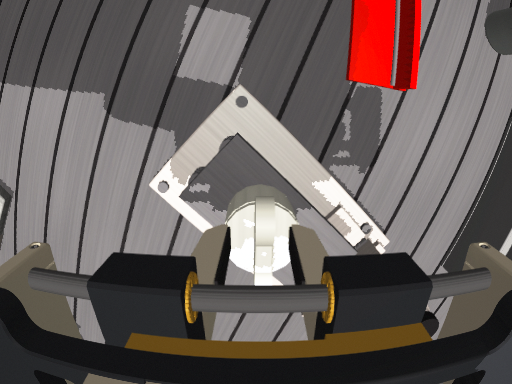

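Released; the strap came back up about 0.4 mm (drop now ~3.4 mm, only about 6 N). I check whether it is steady and how the wing lies, then regrip and tighten a little more.

```bash
cat > wing.py <<'E'
from rig import ctrl
from h import *
s=ctrl.get_state();c=ctrl.capture("wrist");W=pts(c,Tw(s));T=Tw(s)
D=np.hypot(W[...,0]-.5595,W[...,1]-.1409)
q=W[(D<.036)&(W[...,2]>.116)&(W[...,2]<.130)];V=(q-T[:3,3])@T[:3,:3];V=V[np.abs(V[:,0])<.012]
u,_,vt=np.linalg.svd(V[:,:2]-V[:,:2].mean(0),full_matrices=False);a=np.degrees(np.arctan2(vt[0,0],vt[0,1]));a=(a+90)%180-90
print("wing top pts",len(V),"z",np.median(q[:,2]),"mid tool mm",((V.max(0)+V.min(0))*500).round(1),"min/max y",(V[:,1].min()*1e3,V[:,1].max()*1e3),"wing angle from tool y",a)
E
python3 wing.py
```

```text
wing top pts 1523 z 0.12150364134988473 mid tool mm [ 2.3 -4.8  1. ] min/max y (np.float64(-29.3010674940689), np.float64(19.676116226497662)) wing angle from tool y -1.7060043758179972
```

{"api": "arm_command", "payload": {"deltas": [{"dp": [0, 0, 0], "twist": 0, "jaw": 0.4}, {"dp": [0, 0, 0], "twist": 0, "jaw": 0.4}, {"dp": [0, 0, 0], "twist": 0, "jaw": 0.4}, {"dp": [0, 0, 0], "twist": 0, "jaw": 0.4}]}}

```text
time_s: 13.33
tcp_pos: [0.5562, 0.1426, 0.122]
tool_rot: [178.7, -2.0, 22.6]
ft_force: [1.0, 0.5, -0.2]
opening: 0.398
```

```bash
python3 wing.py;python3 n.py .054; python3 chk.py c5 | head -3
```

```text
wing top pts 1524 z 0.12141949525439993 mid tool mm [ 2.3 -5.   1.1] min/max y (np.float64(-29.340236898671595), np.float64(19.267445347832293)) wing angle from tool y -1.7589895269971407
tcp [0.5562 0.1426 0.122 ] rim [0.5595 0.1411 0.0541] err mm [ 0.  -0.2 -0.1] dp cm [-0.    0.02  0.01] rot [178.74  -2.    22.64] F [ 1.   0.8 -0. ] M [ 0.03 -0.11 -0.  ] op 0.4 t 13.38 q6 -10.2
scene0 (615, np.float64(0.05713), array([0.586, 0.127])) now (533, np.float64(0.05386), array([0.593, 0.122]))
top0 (1024, np.float64(0.05805), array([0.578, 0.132])) now (419, np.float64(0.05464), array([0.607, 0.108]))
wrist (5458, np.float64(0.0542), array([0.552, 0.151]))
```

Steady. The nut has settled upright, so the tool's tilt and offset were side-loading it. Re-centring on the stud (wing is +2.4 mm in x), regripping and tightening about 9°.

{"api": "arm_command", "payload": {"deltas": [{"dp": [0.28, 0.32, 0], "twist": 1.7, "jaw": 0.4}]}}

```text
time_s: 13.62
tcp_pos: [0.5598, 0.1409, 0.1222]
tool_rot: [178.8, -2.0, 20.9]
ft_force: [0.1, 0.8, -0.5]
opening: 0.405
```

```bash
python3 wing.py; python3 n.py .054
```

```text
wing top pts 1632 z 0.12167801337452937 mid tool mm [-0.6 -7.   1.1] min/max y (np.float64(-32.524173643506096), np.float64(18.51791833936804)) wing angle from tool y 0.11289372295216538
tcp [0.5606 0.1405 0.1223] rim [0.5638 0.1389 0.0544] err mm [-4.3  2.  -0.4] dp cm [-0.34 -0.34  0.02] rot [178.8   -2.06  20.68] F [ 0.9  0.1 -0.7] M [-0.09 -0.1   0.06] op 0.397 t 13.67 q6 -8.5
```

{"api": "arm_command", "payload": {"deltas": [{"dp": [-0.06, 0, 0], "twist": 0, "jaw": 0}, {"dp": [0, 0, 0], "twist": 0, "jaw": 0}, {"dp": [0, 0, 0], "twist": 0, "jaw": 0}, {"dp": [0, 0, 0], "twist": 0, "jaw": 0}, {"dp": [0, 0, 0], "twist": 0, "jaw": 0}], "grip_force": 30}}

```text
time_s: 14.08
tcp_pos: [0.5599, 0.1398, 0.1221]
tool_rot: [178.8, -2.0, 20.6]
ft_force: [-10.2, -5.6, 6.5]
opening: 0.109
```

{"api": "arm_command", "payload": {"deltas": [{"dp": [0, 0, 0], "twist": 0, "jaw": 0}, {"dp": [0, 0, 0], "twist": 0, "jaw": 0}, {"dp": [0, 0, 0], "twist": 0, "jaw": 0}]}}

```text
time_s: 14.33
tcp_pos: [0.5594, 0.1396, 0.1221]
tool_rot: [178.8, -1.9, 20.6]
ft_force: [-0.3, -0.5, 0.3]
opening: 0.109
```

```bash
python3 wing.py; python3 n.py .054;python3 chk.py c6 | head -3
```

```text
wing top pts 1991 z 0.12171235225065455 mid tool mm [-0.  -7.7 -1. ] min/max y (np.float64(-33.31412622871642), np.float64(17.83127551395403)) wing angle from tool y 0.3010686526826163
tcp [0.5595 0.1396 0.1222] rim [0.5625 0.1379 0.0542] err mm [-3.   3.  -0.2] dp cm [-0.18 -0.38  0.01] rot [178.8   -1.89  20.6 ] F [-0.9  0.4  1.2] M [-0.25  0.21  0.1 ] op 0.107 t 14.38 q6 -8.5
scene0 (615, np.float64(0.05713), array([0.586, 0.127])) now (528, np.float64(0.05381), array([0.593, 0.123]))
top0 (1024, np.float64(0.05805), array([0.578, 0.132])) now (335, np.float64(0.05455), array([0.606, 0.104]))
wrist (6210, np.float64(0.05414), array([0.56, 0.15]))
```

Gripped with almost no load. Tightening in small steps.

{"api": "arm_command", "payload": {"deltas": [{"dp": [0, 0, 0.04], "twist": 5, "jaw": 0}]}}

```text
time_s: 14.62
tcp_pos: [0.5595, 0.1395, 0.1219]
tool_rot: [179.0, -2.0, 15.7]
ft_force: [-5.4, -0.9, 5.8]
opening: 0.112
```

{"api": "arm_command", "payload": {"deltas": [{"dp": [0, 0, 0.04], "twist": 5, "jaw": 0}]}}

```text
time_s: 14.7
tcp_pos: [0.5593, 0.1395, 0.1217]
tool_rot: [179.1, -2.0, 10.5]
ft_force: [-5.7, -1.4, 4.3]
opening: 0.109
```

```bash
python3 n.py .054;python3 chk.py c7 | head -3;python3 n.py .054
```

```text
tcp [0.5593 0.1395 0.1217] rim [0.5621 0.1377 0.0538] err mm [-2.6  3.2  0.2] dp cm [-0.19 -0.36 -0.03] rot [179.13  -2.03  10.51] F [-5.7 -1.4  4.3] M [-0.42  0.98  0.55] op 0.109 t 14.7 q6 1.6
scene0 (615, np.float64(0.05713), array([0.586, 0.127])) now (534, np.float64(0.05337), array([0.592, 0.123]))
top0 (1024, np.float64(0.05805), array([0.578, 0.132])) now (340, np.float64(0.05409), array([0.606, 0.104]))
wrist (6898, np.float64(0.0538), array([0.567, 0.147]))
tcp [0.5593 0.1395 0.1216] rim [0.562  0.1378 0.0537] err mm [-2.5  3.1  0.3] dp cm [-0.19 -0.36 -0.04] rot [179.12  -2.02  10.8 ] F [-5.2 -1.5  3.8] M [-0.44  1.03  0.4 ] op 0.109 t 14.85 q6 1.3
```

{"api": "arm_command", "payload": {"deltas": [{"dp": [0, 0, 0], "twist": 0, "jaw": 0.4}, {"dp": [0, 0, 0], "twist": 0, "jaw": 0.4}, {"dp": [0, 0, 0], "twist": 0, "jaw": 0.4}, {"dp": [0, 0, 0], "twist": 0, "jaw": 0.4}, {"dp": [0, 0, 0], "twist": 0, "jaw": 0.4}]}}

```text
time_s: 15.27
tcp_pos: [0.5598, 0.1397, 0.1215]
tool_rot: [179.1, -2.1, 11.2]
ft_force: [-0.2, -0.5, -0.4]
opening: 0.387
```

```bash
python3 wing.py; python3 n.py .054;python3 chk.py c8 | head -3;python3 chk.py c9 | head -3
```

```text
wing top pts 1646 z 0.12143638191108092 mid tool mm [-0.6 -7.8  0.7] min/max y (np.float64(-33.20767443570043), np.float64(17.58045926629934)) wing angle from tool y 2.6116726706442535
tcp [0.5597 0.1397 0.1215] rim [0.5626 0.138  0.0536] err mm [-3.1  2.9  0.4] dp cm [-0.25 -0.34 -0.06] rot [179.13  -2.11  11.21] F [0.4 0.7 1. ] M [-0.07 -0.04 -0.04] op 0.395 t 15.32 q6 0.9
scene0 (615, np.float64(0.05713), array([0.586, 0.127])) now (520, np.float64(0.05346), array([0.593, 0.123]))
top0 (1024, np.float64(0.05805), array([0.578, 0.132])) now (335, np.float64(0.05412), array([0.606, 0.104]))
wrist (6284, np.float64(0.05379), array([0.563, 0.149]))
scene0 (615, np.float64(0.05713), array([0.586, 0.127])) now (523, np.float64(0.05378), array([0.592, 0.123]))
top0 (1024, np.float64(0.05805), array([0.578, 0.132])) now (331, np.float64(0.05409), array([0.606, 0.104]))
wrist (6285, np.float64(0.05376), array([0.563, 0.149]))
```

Steady at about 3.8 mm drop. I check this more tightly, comparing the same strap pixels before and after.

```bash
cat > strap.py <<'E'
from rig import ctrl
from h import *
for nme in("scene","top"):
    o=np.load(nme+"0.npy",allow_pickle=True).item();W0=pts(o)
    A=np.nanmean([pts(ctrl.capture(nme))[...,2] for _ in range(6)],0)
    th=np.radians(-25);best=None
    D=W0[...,:2]-np.array([.5595,.1409])
    th=np.arctan2(.1341-.1409,.5844-.5595)
    th=np.radians(-24.5);x=D@[np.cos(th),np.sin(th)];y=D@[-np.sin(th),np.cos(th)]
    m=(x>.028)&(x<.085)&(np.abs(y)<.027)&(np.abs(W0[...,2]-.0575)<.004)&(np.abs(A-.054)<.004)
    dz=W0[...,2]-A
    tb=(np.abs(W0[...,2])<.004)&(np.abs(A)<.004)
    base=(np.abs(D[...,0])<.2)&(np.abs(D[...,1])<.2)&(np.abs(W0[...,2]-.015)<.004)&(np.abs(A-.015)<.004)
    print(nme,m.sum(),"strap drop mm",np.mean(dz[m])*1e3,"+-",np.std(dz[m])/np.sqrt(m.sum())*1e3,"base drift",np.mean(dz[base])*1e3,"base n",base.sum())
    for lo,hi in((.028,.05),(.05,.068),(.068,.085)):
        k=m&(x>lo)&(x<hi);print("   x",lo,k.sum(),np.median(dz[k])*1e3)
E
python3 strap.py
```

```text
scene 278 strap drop mm 3.805574707587651 +- 0.10022733015662098 base drift -0.16051935218589877 base n 768
   x 0.028 108 4.001009887449149
   x 0.05 86 4.096388433764104
   x 0.068 84 3.620203885004419
top 238 strap drop mm 3.839621857330712 +- 0.10813799482596718 base drift -0.03214610583342839 base n 755
   x 0.028 51 3.9564995276189716
   x 0.05 82 3.8077599407175358
   x 0.068 105 3.6521780089414855
```

The drop is 3.8–3.9 mm in both views, so the strap presses with about 13 N. Retreating straight up.

{"api": "arm_command", "payload": {"deltas": [{"dp": [0, 0, -1], "twist": 0, "jaw": 0.45}, {"dp": [0, 0, -2], "twist": 0, "jaw": 0.45}, {"dp": [0, 0, -3], "twist": 0, "jaw": 0.45}, {"dp": [0, 0, -4], "twist": 0, "jaw": 0.45}, {"dp": [0, 0, -4], "twist": 0, "jaw": 0.45}]}}

```text
time_s: 16.63
tcp_pos: [0.5512, 0.1401, 0.2593]
tool_rot: [179.1, -1.3, 11.2]
ft_force: [0.6, 0.1, 0.0]
opening: 0.45
```

{"api": "arm_command", "payload": {"deltas": [{"dp": [0, 4, 0], "twist": 0, "jaw": 0.45}, {"dp": [0, 4, 0], "twist": 0, "jaw": 0.45}, {"dp": [0, 4, 0], "twist": 0, "jaw": 0.45}, {"dp": [0, 0, 0], "twist": 0, "jaw": 0.45}, {"dp": [0, 0, 0], "twist": 0, "jaw": 0.45}]}}

```text
time_s: 17.05
tcp_pos: [0.5764, 0.0196, 0.2782]
tool_rot: [179.0, -2.3, 11.4]
ft_force: [-0.1, 1.0, 0.1]
opening: 0.447
```

```bash
python3 strap.py
python3 - <<'E'
from rig import ctrl
from h import *
s=ctrl.get_state();print(s["tcp_pos"],s["tool_rot"],s["ft_force"],s["time_s"])
ims=[]
for n in("scene","top","wrist"):
    c=ctrl.capture(n);W=pts(c,Tw(s) if n=="wrist" else None)
    D=np.hypot(W[...,0]-.5595,W[...,1]-.1409)
    for a,b in((.088,.098),(.112,.128)):
        q=W[(D<.04)&(W[...,2]>a)&(W[...,2]<b)]
        if len(q)>10: print(n,a,len(q),np.median(q[:,2]),cv2.minEnclosingCircle((q[:,:2]*1000).astype(np.float32)))
    ims.append(cv2.resize(c["color"][:,:,::-1],(400,300)))
    if n=="scene": ims.append(cv2.resize(c["color"][110:178,235:325,::-1],(400,300),interpolation=cv2.INTER_CUBIC))
cv2.imwrite("pics/fin.png",np.vstack([np.hstack(ims[:2]),np.hstack(ims[2:])]))
E
```

```text
scene 276 strap drop mm 3.8684454340367407 +- 0.09989550529939925 base drift -0.06670405432874717 base n 769
   x 0.028 108 3.9770617256985155
   x 0.05 86 4.160996809159694
   x 0.068 82 3.7048679204738715
top 0 strap drop mm nan +- nan base drift -0.08442317773696385 base n 526
   x 0.028 0 nan
   x 0.05 0 nan
   x 0.068 0 nan
[0.57626323 0.02119237 0.27698421] [179.02478739  -2.23737769  11.57159066] [-0.01484337 -0.16963813  0.0981594 ] 17.65
scene 0.088 138 0.09326783726515758 ((563.5825805664062, 138.56256103515625), 26.2503604888916)
scene 0.112 75 0.119987532770639 ((562.9632568359375, 137.68429565429688), 30.343564987182617)
wrist 0.088 1181 0.09372517060284352 ((559.4107666015625, 139.5334014892578), 25.58205223083496)
wrist 0.112 660 0.12082489339700922 ((559.0936279296875, 140.00665283203125), 34.00175857543945)
  return _methods._mean(a, axis=axis, dtype=dtype,
  ret = ret.dtype.type(ret / rcount)
  ret = _var(a, axis=axis, dtype=dtype, out=out, ddof=ddof,
  arrmean = um.true_divide(arrmean, div, out=arrmean,
  ret = ret.dtype.type(ret / rcount)
```

View pics/fin.png

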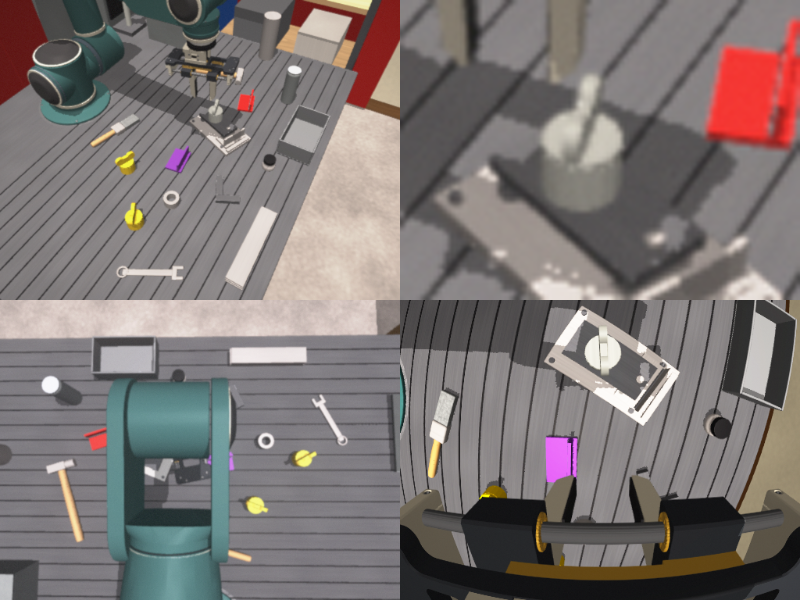

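The nut stands upright and centred on the strap at crop (580,160), barrel top 93.3–93.7 mm (rim about 53.4 mm), gripper clear, everything else in place. Handing in.

```bash
python3 -c "
from rig import ctrl
print(ctrl.hand_in())"
```

```text
the job is handed in; nothing more can be done
None
```

I clamped the coupon with the silver wing nut and handed the job in at about 18 s of the 72 s allowed. No verdict was reported.

- **Placing and turning:** I found the stud's slots in the wrist depth image at about 30° and 210°. I turned the nut to line up with them in the air, so it dropped straight in without force. I then turned it forward in small steps until the strap held, released, regripped on centre and tightened about 7° more.
- **Last checks:** after release the rim was about 53.4 mm above the table. The nut looked upright, and the wrist view put it within about 1.5 mm of the stud axis. The strap was down about 3.85 mm and steady, which I estimate at about 13 N on the coupon. The gripper was clear of everything. The collar, magnet and coupon look unmoved by eye; I did not measure them.
- **What went wrong or disagreed:**
  - The fingertips once pressed the nut's barrel top at 66 N while reaching for it on the table, and I backed off.
  - The first lift closed on nothing because I did not wait for the fingers to shut.
  - After the first release the strap rose to only about 6 N, hence the regrip.
  - The wrist moment peaked at about 0.55 Nm while turning, above the 0.2–0.3 stated for firm, although the strap's travel says it is not overtight.
  - In the last check the arm blocked the top camera's view of the strap. The scene camera put the nut 4–5 mm off the stud axis, but it saw only part of the nut, so I went by the wrist view.

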